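# Free the rotator wheel and hang it on the drying hook

## Robot

A 6-joint arm with a two-finger parallel gripper is mounted at the origin on the work surface. World frame = base frame: x ahead of the robot, y to its left, z up, the work surface at z = 0. Lengths are in mm, angles in rad, forces in N, time in s.
With the tool pointing down it reaches from about 300 to 850 mm from the base axis. Payload 4.2 kg.
Tool frame: the origin (TCP) lies midway between the tips of the shut fingers; the grasp point (between the pads) lies grip_point_offset behind it (grip_point_offset is the distance from the TCP to the grasp point, in mm); z points along the fingers, y is the direction in which the jaws open and shut (so a half turn about z gives the same grasp; the last joint's range is limited). The gripper opens to 91 mm and grips with 3 to 60 N. Pads are 32 mm wide; open, the fingers measure 118 mm over their backs; the gripper's body (76 mm by 178 mm) begins 60 mm behind the grasp point.
Start: joints at [1.248, 0.32, 1.565, -0, 1.257, -0.02], TCP at [171.464, 548.856, 213.976] pointing down, gripper open.
Joint ranges: [-3.11, 3.11], [-0.84, 2.01], [0.21, 2.61], [-1.34, 4.49], [0.05, 2.63], [-2.56, 2.56]. Speed limits (rad/s): [2.57, 2.57, 3.14, 3.14, 3.14, 3.14].

## Interface

Orientations are given as [roll, pitch, yaw] about the fixed x, y, z axes, in that order (R = Rz(yaw) Ry(pitch) Rx(roll)).
In Python, from station import * gives the robot as it stands.
- The arm moves only by the tool play_rows, never from a script. Its argument "motion" is one flat list of numbers, 5 for each row, row after row: the shift along the world's x, y, z in mm, then the turn about the world's z in rad, then the opening, from -1 (shut) to 1 (fully open). In form: [x, y, z, twist, jaw, x, y, z, twist, jaw, ...]. A call has 1 to 5 rows; each row shifts and turns the pose as measured when the row begins; what a row does not reach is not made up. A row lasts 1/8 s, in which the tool goes at most 62.5 mm and 10.7 degrees, less where a joint would pass 70% of its speed; a pose out of reach is approached as far as the arm can. A call with a gripper value outside its range is refused whole. The fingers move at their own pace and stop on an object; "squeeze" is the grip in N (left out, the last holds). Time passes only in rows, so rows that do not move let the fingers close. It gives the time, the measured TCP pose, the force and the opening at its end, in the units of the state.
- get_state(): the state, without advancing time (a new reading comes with each control period).
- read_camera(name): name is "scene" or "top"; returns a dict with "color" (400x640x3 uint8, red, green, blue), "vertical_fov" (degrees; the focal length in pixels is half the picture's height over the tangent of half this angle, whatever the lens; pixels are square), "cx", "cy" (the principal point, pixels), "eye" and "attitude" of the camera in the world. Camera axes: x right, y down, z forward; pixel columns grow to the right and rows downward; lengths in mm; the calibration is good to about 2 mm. A picture is of the moment at which its call begins. There is no depth.
- hand_in(): hands the job in, once; it reports no verdict.
The state is a dict: "time_s": time; "joint_pos": joint angles; "joint_vel": joint speeds; "effort": joint torques, N m; "tcp_pos": TCP position; "eef_rot": TCP orientation; "wrist_force": force on the tool from outside, world axes, zero at the start; "moment": the same for the moment, N m; "finger_gap": finger opening in mm.
Only numpy, scipy, OpenCV 4.12 (cv2) and the standard library are available. Lean on these libraries where they do the work, as an engineer would, in place of code of your own. Each camera call takes 0.05 s, during which the arm holds its last target.

## Task

Swing the orange tension arm off the blue wheel until its black pointer stands in the green band of the scale, never far into the red, and leave it there; the wheel stays in its roller stand meanwhile. Then lift the wheel out of the stand by its rim and hang it by the rim over both prongs of the high J-hook, about midway between the prongs, so that it hangs still. Do not knock over or push aside the bottle, tube rack, jar or tip box, and do not drop the wheel.

Things in the scene. Friction and masses are not known exactly. Their poses are not given: they have to be found in the camera images.
- tension_arm (a joint): Angle (rad) of the orange arm, which swings level about an upright post. 0: over the top of the wheel, in its plane; grows counter-clockwise seen from above; range -0.15 to 1.6. Green band 0.90 to 1.20; white below; red above, over 1.30 is too far. A light spring (0.1 N m/rad) pulls to 0, but the stiff pivot (0.28 N m) holds the arm where it is left; about 4 N at the pin moves it.
- pivot_pin (a point): Centre of the black upright pin on the orange arm: 14 mm diameter, from z = 0.2625 on the arm's top face to z = 0.3085, 105 mm from the pivot axis. Push it or pinch it from above. x axis: along the arm outwards. A rubber roller 50 mm wide, 30 mm further out, passes 8 mm above the wheel's rim; the arm is 14 mm wide.
- pivot_axis (a point): Point on the arm's upright pivot axis, at the pin's mid height. x axis: level, in the wheel's plane, from the post to the wheel's centre (135 mm away). The scale, a sector of radius 85 mm about this axis at z = 0.243, lies on the side of the post away from the wheel, below the arm's black pointer.
- roller_stand: Fixed white base, 310 by 110 mm, with two rollers and two grey cheek plates (150 mm long, tops at z = 0.075) 17 mm apart that keep the wheel upright. Origin: on the bench, below the wheel's centre. x: in the wheel's plane, away from the arm's post; y: along the axle. Post at x = -135 mm, up to z = 0.245. The arm swings out over the +y side; the -y side stays open.
- wheel_center (a point): Centre of the blue wheel: 200 mm outside diameter, rim 12 mm thick radially (inner diameter 176 mm) and 14 mm wide along the axle, 0.25 to 0.5 kg. y axis: axle; z axis: to the top of the rim. Three 8 mm spokes at 60, 180, 300 degrees from the top, hub plate 84 mm across. Starts upright in the roller stand, centre at z = 0.127, with 1.7 mm play at each side; lifts straight up.
- wheel: The blue wheel itself (origin and axes as wheel_center).
- hook: Fixed stand with base plate 140 by 170 mm, post and twin J-hook: two level steel prongs 10 mm in diameter, 90 mm apart between centres (y = +-45 mm). Origin: on the bench below hook_seat. x: along the prongs to the post (post and crossbar at x = +50 mm, tops at z = 0.255); the prongs point to -x and end there in upturned red tips at x = -54 mm, tops at z = 0.275.
- hook_seat (a point): Point midway between the two prongs and midway along them, level with their tops (z = 0.255). Axes as hook. When the rim hangs on both prongs the wheel's centre is 75 mm below this point and the wheel's axle lies along x.
- bottle_mid (a point): Middle of a loose amber bottle, 66 mm diameter, 190 mm tall, upright, leave alone.
- tube_rack_mid (a point): Middle of the block of a loose white tube rack, 100 by 70 mm, 50 mm tall and 72 mm with its tubes, leave alone.
- jar_mid (a point): Middle of a loose glass jar, 60 mm diameter, 75 mm tall, leave alone.
- tip_box_mid (a point): Middle of a loose yellow-topped clear tip box, 100 by 75 mm, 44 mm tall, in front of the hook, leave alone.
Things that resemble listed ones, but are neither listed nor needed, are in the scene too. Several things have the shape of the wheel; the one meant has the colours described above.

How it is judged (in metres and radians):
On the way, in this order (a step that is already met when the one before it is completed fails the run):
1. the arm's pointer is in the green band while the wheel still stands in its rollers (value of joint tension_arm between 0.87 and 1.23 rad and distance of wheel_center from where it was at the start of the episode below 0.02 m), for 0.3 s.
2. the wheel is lifted clear of the roller stand (height (world z) of wheel_center above 0.18 m and contact force between wheel and roller_stand below 0.1 N and contact force between the fingers and wheel above 0.5 N), for 0.2 s.
At the end, for the whole second after the job is handed in: The wheel hangs at rest by its rim on both prongs of the hook: its centre 62 to 88 mm below hook_seat, within 20 mm of the middle between the prongs and -40 to 35 mm from the seat along them, its axle within 0.25 rad of the prongs' direction; the tension arm stands at 0.87 to 1.23 rad (value of joint tension_arm between 0.87 and 1.23 rad and x of wheel_center in the frame of hook_seat between -0.04 and 0.035 m and y of wheel_center in the frame of hook_seat between -0.02 and 0.02 m and z of wheel_center in the frame of hook_seat between -0.088 and -0.062 m and angle between the y axis of wheel_center and the x axis of hook_seat, either way round below 0.25 rad and contact force between wheel and hook above 1 N and linear speed of wheel below 0.05 m/s and angular speed of wheel below 0.6 rad/s); the robot touches nothing.
It fails at once if the bottle, tube rack, jar or tip box is pushed more than 30 mm or tipped over (distance of any of bottle_mid, tube_rack_mid, jar_mid, tip_box_mid from where it was at the start of the episode above 0.03 m or angle between any of bottle_mid, tube_rack_mid, jar_mid, tip_box_mid's own z axis and vertical above 0.5 rad).
It fails at once if the tension arm is pushed past 1.30 rad, well into the red (value of joint tension_arm above 1.3 rad).
It fails at once if the wheel is dropped on the bench (its centre below z = 0.10) (height (world z) of wheel_center below 0.1 m).
It also fails if it takes over 59 s, if anything falls off the work surface, if the arm or the gripper's body presses on something with over 40 N, if the wrist force passes 120 N, or if a joint passes its speed limit or range.

## Working session

There is one attempt and no reset: what is moved stays moved. The work goes in short steps, Python scripts to look and compute and a tool call to move; the robot and the scene stay as the last step left them, time stands still between calls to the robot, and variables do not carry over. Pictures are saved under pics/ and viewed, and the job is handed in when it is done.

Besides the shell and the picture viewer there is one more tool, called as name(argument=value, ...), one argument or row to a line, values as JSON. play_rows: Moves the arm, as the interface text tells. Its arguments: {"type":"object","properties":{"motion":{"type":"array"},"squeeze":{"type":"number"}},"required":["motion"]}

```bash
mkdir -p pics; ls
cat > look.py <<'E'
import sys,cv2,numpy as np,pickle
from station import *
tag=sys.argv[1]
for n in (sys.argv[2:] or ["scene","top"]):
    c=read_camera(n); pickle.dump(c,open(f"pics/{n}_{tag}.pkl","wb"))
    cv2.imwrite(f"pics/{n}_{tag}.png",cv2.cvtColor(c["color"],cv2.COLOR_RGB2BGR))
    print(n,c["vertical_fov"],c["cx"],c["cy"],c["eye"],c["attitude"])
E
python3 - <<'E'
from station import *
print(get_state())
E
python3 look.py a
```

```text
pics
{'time_s': 0.0, 'joint_pos': array([ 1.24799692e+00,  3.20287795e-01,  1.56568816e+00,  1.66078855e-05,
        1.25736376e+00, -2.00099472e-02]), 'joint_vel': array([ 0.00049248, -0.00090999,  0.00148728, -0.00057073, -0.00076186,
       -0.00140283]), 'effort': array([ 1.22890856e-04, -4.12473822e+01, -2.31975067e+01,  7.27871270e-02,
        4.56507260e-02, -1.36259105e-04]), 'tcp_pos': array([171.29618892, 548.36642448, 213.1190815 ]), 'eef_rot': array([-3.13984625e+00, -5.07429936e-05,  2.83879802e+00]), 'wrist_force': array([-0.09640865, -0.0923644 , -0.74233593]), 'moment': array([-0.01759942,  0.01043799,  0.0312213 ]), 'finger_gap': 91.28623725305745}
scene 56.75102936342268 313.6259963081446 204.233925786478 [ 923.96014946 -741.98025178  961.97542711] [-2.31484349  0.01631521  0.46282127]
top 55.95071546538611 318.91095917517777 200.06576667537738 [ 289.39999046   45.92043391 1367.89221568] [-2.94058469  0.00377409 -1.71571833]
```

View pics/scene_a.png

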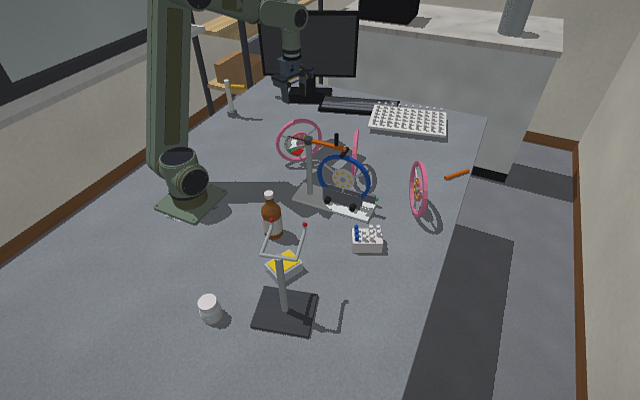

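View pics/top_a.png

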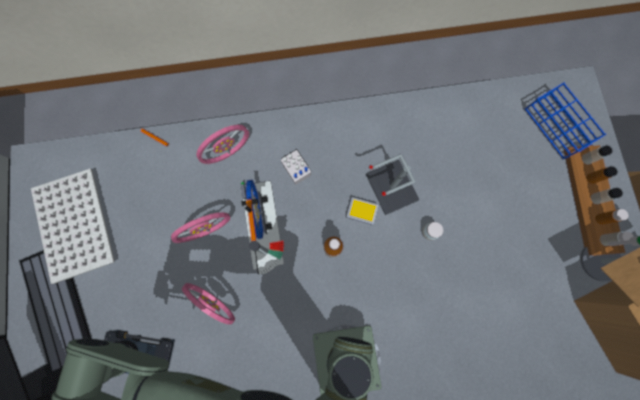

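```bash
cat > h.py <<'E'
import numpy as np,pickle,cv2
from scipy.spatial.transform import Rotation as Rn
class Cam:
    def __init__(s,f):
        c=pickle.load(open(f,"rb")); s.im=cv2.cvtColor(c["color"],cv2.COLOR_RGB2BGR)
        s.f=200/np.tan(np.radians(c["vertical_fov"])/2); s.cx,s.cy=c["cx"],c["cy"]
        s.e=np.array(c["eye"]); s.R=Rn.from_euler('xyz',c["attitude"]).as_matrix()
    def ray(s,p):
        d=s.R@np.array([(p[0]-s.cx)/s.f,(p[1]-s.cy)/s.f,1]); return d/np.linalg.norm(d)
    def onz(s,p,z):
        d=s.ray(p); return s.e+d*(z-s.e[2])/d[2]
    def proj(s,X):
        v=s.R.T@(np.array(X,float)-s.e); return np.array([s.cx+s.f*v[0]/v[2],s.cy+s.f*v[1]/v[2]])
    def crop(s,x0,y0,x1,y1,k,fn):
        cv2.imwrite(fn,cv2.resize(s.im[y0:y1,x0:x1],None,fx=k,fy=k,interpolation=cv2.INTER_CUBIC))
def tri(a,pa,b,pb):
    da,db=a.ray(pa),b.ray(pb)
    A=np.stack([da,-db],1); t=np.linalg.lstsq(A,b.e-a.e,rcond=None)[0]
    P,Q=a.e+da*t[0],b.e+db*t[1]; return (P+Q)/2,np.linalg.norm(P-Q)
E
python3 - <<'E'
from h import *
s=Cam("pics/scene_a.pkl");t=Cam("pics/top_a.pkl")
print(s.proj([0,0,0]),t.proj([0,0,0]),s.proj([171,548,214]),t.proj([171,548,214]))
s.crop(250,90,450,240,4,"pics/sc1.png"); t.crop(200,130,330,290,4,"pics/tc1.png")
s.crop(180,180,400,345,3.6,"pics/sc2.png"); t.crop(320,130,450,260,4,"pics/tc2.png")
E
```

```text
[191.03056986 200.28945842] [346.00238641 360.49606236] [293.87096564  98.51350872] [155.38380178 343.37605371]
```

View pics/sc1.png

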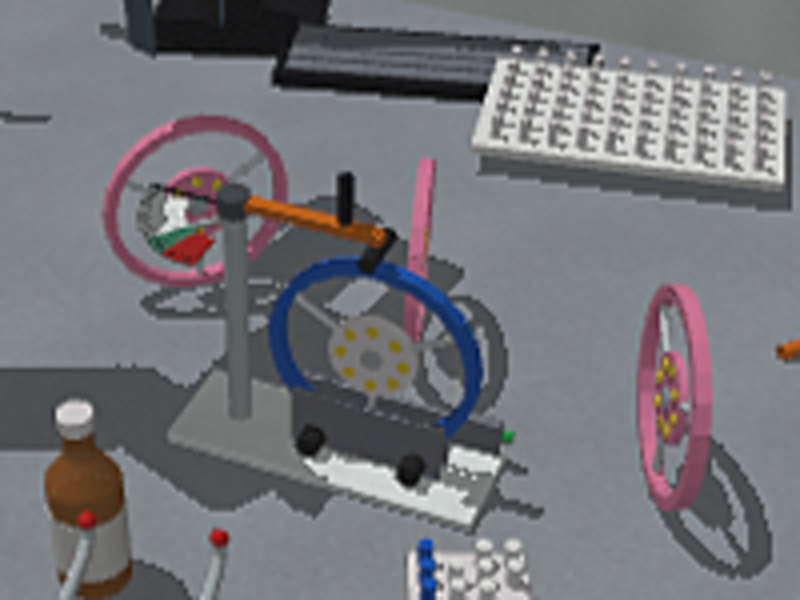

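View pics/tc1.png

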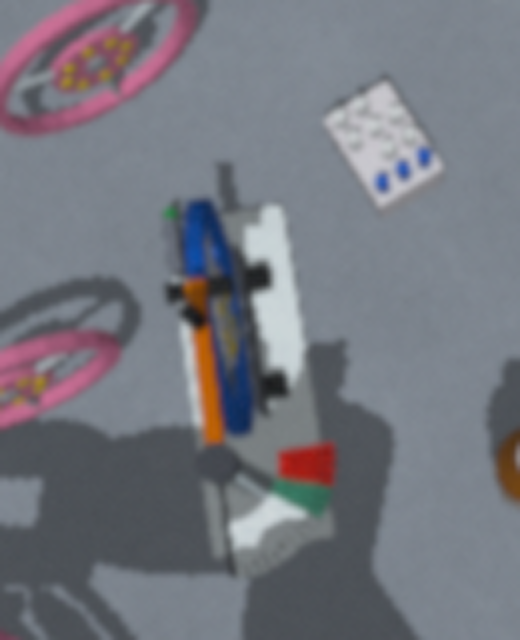

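View pics/sc2.png

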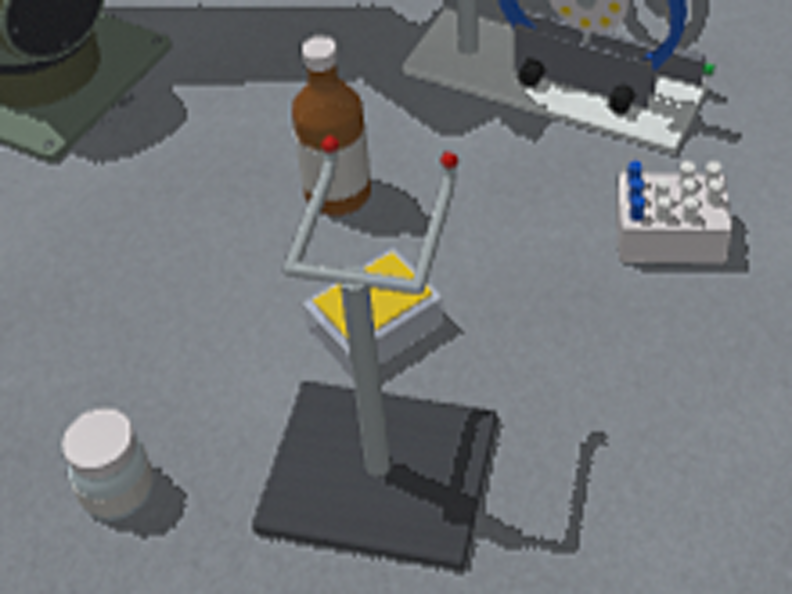

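View pics/tc2.png

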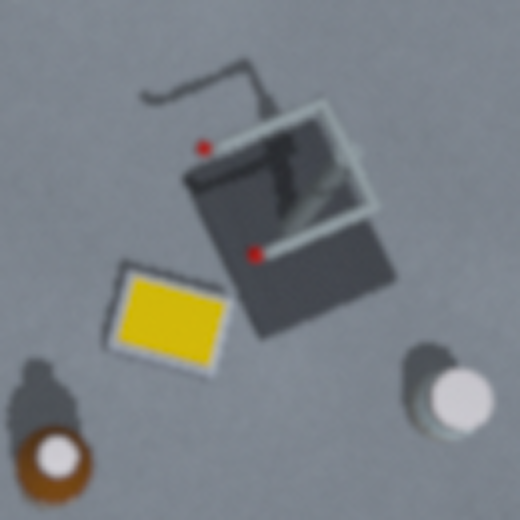

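```bash
cat > m.py <<'E'
from h import *
s=Cam("pics/scene_a.pkl");t=Cam("pics/top_a.pkl")
def blobs(c,lo,hi,box,mn=3):
    h=cv2.cvtColor(c.im,cv2.COLOR_BGR2HSV); m=cv2.inRange(h,lo,hi); x0,y0,x1,y1=box
    mm=np.zeros_like(m); mm[y0:y1,x0:x1]=m[y0:y1,x0:x1]
    n,l,st,ce=cv2.connectedComponentsWithStats(mm)
    return [(st[i,4],ce[i].round(2).tolist(),st[i,:4].tolist()) for i in range(1,n) if st[i,4]>=mn],mm
print("red s",blobs(s,(0,150,100),(5,255,255),(255,200,320,260))[0]); print("red t",blobs(t,(0,150,90),(8,255,255),(360,150,400,210))[0])
print("blue s",blobs(s,(100,150,50),(125,255,255),(300,140,380,215))[0]); print("blue t",blobs(t,(100,120,30),(125,255,255),(230,170,280,250))[0])
print("orange t",blobs(t,(5,180,100),(18,255,255),(230,170,280,250))[0]);print("orange s",blobs(s,(5,180,100),(18,255,255),(300,130,360,170))[0])
print("yel t",blobs(t,(22,150,100),(32,255,255),(330,180,400,240))[0])
print("hub",tri(s,(308.2,140),t,(254.5,245.5)), t.onz((254.5,245.5),250))
print("pin top",tri(s,(336.5,133.8),t,(243.2,202.8)),t.onz((243.2,203),308.5),s.onz((336.5,134),308.5))
E
python3 m.py
```

```text
red s [(np.int32(13), [270.62, 219.38], [269, 218, 4, 4]), (np.int32(11), [304.36, 223.91], [303, 223, 4, 3])]
red t [(np.int32(4), [370.5, 166.5], [370, 166, 2, 2]), (np.int32(8), [383.12, 193.12], [382, 192, 3, 3])]
blue s [(np.int32(414), [344.66, 170.64], [317, 154, 54, 45])]
blue t [(np.int32(159), [250.57, 189.64], [246, 180, 12, 20]), (np.int32(7), [258.43, 206.14], [258, 204, 2, 5]), (np.int32(111), [259.08, 228.41], [255, 216, 8, 22])]
orange t [(np.int32(22), [248.41, 203.0], [246, 201, 5, 6]), (np.int32(88), [251.76, 225.39], [249, 211, 6, 29])]
orange s [(np.int32(128), [327.88, 144.47], [311, 139, 35, 13])]
yel t [(np.int32(352), [362.43, 210.01], [350, 200, 26, 21])]
hub (array([407.06548628, 224.8883223 , 256.25710139]), np.float64(1.0131230537759157)) [407.30599699 225.59590178 250.        ]
pin top (array([519.62188059, 229.68987436, 311.0735832 ]), np.float64(16.151463957121326)) [526.6110255  234.86033161 308.5       ] [513.39584294 224.84858787 308.5       ]
```

```bash
cat > m2.py <<'E'
from m import *
print("pin top",tri(s,(336.5,134.2),t,(247.2,208.5)),t.onz((247.2,208.5),308.5),s.onz((336.5,134.2),308.5))
# red tips: center ~z 270
for a,b in (((270.6,219.4),(383.3,193.3)),((304.4,223.9),(370.7,166.7))): print("tip",tri(s,a,t,b),s.onz(a,270),t.onz(b,270))
# blue mask outlines
_,ms=blobs(s,(100,120,30),(125,255,255),(300,140,380,215))
s.crop(300,140,390,220,8,"pics/sc3.png"); t.crop(235,165,285,255,8,"pics/tc3.png")
# hub plate yellow dots centroid
print(blobs(s,(20,80,60),(32,255,255),(320,160,365,205),1)[0])
E
python3 m2.py|tail -4
```

```text
pin top (array([510.99924861, 226.6119537 , 305.57282903]), np.float64(3.2232417800556012)) [508.99358937 225.20882025 308.5       ] [513.88945334 223.73557237 308.5       ]
tip (array([ 502.87435825, -176.04037664,  270.3642768 ]), np.float64(2.299258168033588)) [ 501.77040038 -176.48186169  270.        ] [ 503.85332549 -175.4076559   270.        ]
tip (array([ 590.46966533, -152.46321492,  270.0865789 ]), np.float64(0.35683755542046214)) [ 590.29472889 -152.51153353  270.        ] [ 590.64197403 -152.37774781  270.        ]
[(np.int32(8), [336.88, 173.12], [336, 172, 3, 3]), (np.int32(7), [342.71, 173.0], [342, 172, 3, 3]), (np.int32(8), [348.12, 176.12], [347, 175, 3, 3]), (np.int32(6), [334.83, 177.17], [334, 176, 3, 3]), (np.int32(8), [350.12, 181.88], [349, 181, 3, 3]), (np.int32(6), [337.0, 182.5], [336, 182, 3, 2]), (np.int32(8), [342.12, 185.88], [341, 185, 3, 3]), (np.int32(7), [348.0, 185.71], [347, 185, 3, 3])]
```

```bash
python3 - <<'E'
from h import *
s=Cam("pics/scene_a.pkl");t=Cam("pics/top_a.pkl")
E
python3 m2.py | tail -5 | head -2
```

```text
pin top (array([519.62188059, 229.68987436, 311.0735832 ]), np.float64(16.151463957121326)) [526.6110255  234.86033161 308.5       ] [513.39584294 224.84858787 308.5       ]
pin top (array([510.99924861, 226.6119537 , 305.57282903]), np.float64(3.2232417800556012)) [508.99358937 225.20882025 308.5       ] [513.88945334 223.73557237 308.5       ]
```

View pics/sc3.png

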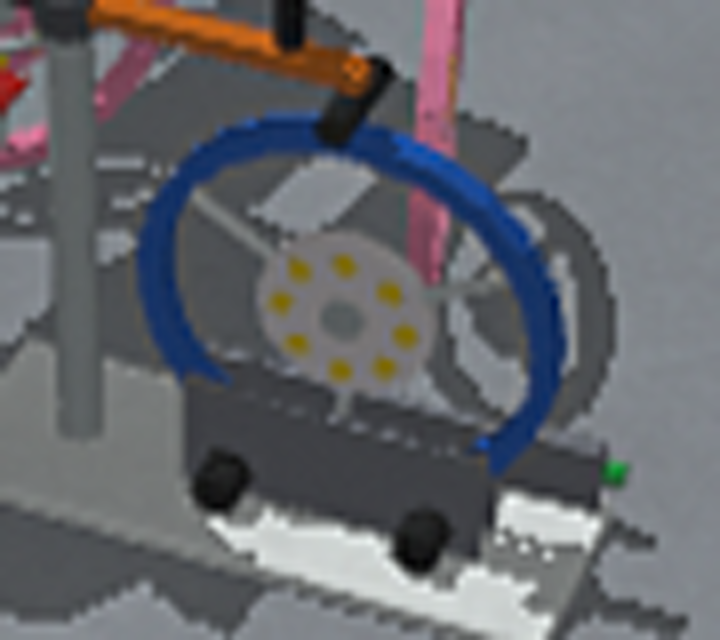

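View pics/tc3.png

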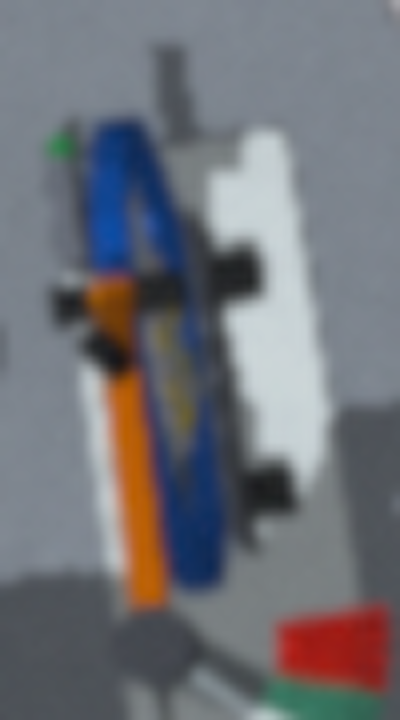

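```bash
python3 - <<'E'
import station; print([x for x in dir(station) if not x.startswith('__')])
try: print(station.grip_point_offset)
except Exception as e: print(e)
E
cat > m3.py <<'E'
from h import *
s=Cam("pics/scene_a.pkl");t=Cam("pics/top_a.pkl")
print("wheel c by dots",s.onz((342.5,180.6),127))
print("hub",tri(s,(308.2,140),t,(253.9,245.2)))
# rim top-edge line: wheel ends in top view
for p in ((116,122),(198,588)): q=(235+p[0]/8,165+p[1]/8); print(q,t.onz(q,127),t.onz(q,150))
# stand rollers, base corners in scene
for p in ((215,485),(420,542)): q=(300+p[0]/8,140+p[1]/8); print("roller",s.onz(q,30))
for p in ((545,640),(608,515)): q=(300+p[0]/8,140+p[1]/8); print("base corner",s.onz(q,15))
print("post base",s.onz((300+80/8,140+425/8),15))
print("bottle cap", tri(s,(180+319/3.6,180+45/3.6),t,(320+58/4,130+456/4)), "bottle bottom",s.onz((180+335/3.6,180+200/3.6),0))
print("tipbox",t.onz((362.4,210),44),"rack",t.onz((200+383/4,130+145/4),60),"jar",t.onz((320+462/4,130+400/4),75))
for p in ((290,268),(420,287)): print("crossbar corner",s.onz((180+p[0]/3.6,180+p[1]/3.6),250))
for p in ((378,208),(325,103)): print("crossbar corner t",t.onz((320+p[0]/4,130+p[1]/4),250))
for q in ((222,143),(203,227),(209,302)): print("pink",t.onz(q,100))
E
python3 m3.py
```

```text
['PlanningError', 'get_state', 'grip_point_offset', 'hand_in', 'read_camera']
18.8
wheel c by dots [544.19327269 219.57797228 127.        ]
hub (array([407.46671099, 226.04713885, 255.95017057]), np.float64(0.8273229012778002))
(249.5, 180.25) [642.63576521 237.75272306 127.        ] [636.08852225 234.19710187 150.        ]
(259.75, 238.5) [440.63142962 225.68637694 127.        ] [437.82834724 222.35440609 150.        ]
roller [494.23862145 196.5777276   30.        ]
roller [595.57382974 201.65620919  30.        ]
base corner [665.17906215 181.24046962  15.        ]
base corner [662.85805548 272.03857534  15.        ]
post base [409.39633042 222.95159653  15.        ]
bottle cap (array([383.14752125, -11.35711982, 190.98843778]), np.float64(2.73080813322746)) bottle bottom [386.99627436 -21.08374633   0.        ]
tipbox [ 498.7384066  -136.37328462   44.        ] rack [689.3012428   77.08553719  60.        ] jar [ 388.36640899 -369.41993157   75.        ]
crossbar corner [ 531.42818495 -276.42099377  250.        ]
crossbar corner [ 620.18571272 -252.05200651  250.        ]
crossbar corner t [ 528.75151201 -280.04289026  250.        ]
crossbar corner t [ 617.13493461 -255.74405879  250.        ]
pink [800.22614173 323.84574896 100.        ]
pink [510.55816521 415.70769357 100.        ]
pink [262.14409176 416.87497471 100.        ]
```

```bash
cat > m4.py <<'E'
from h import *
from scipy.optimize import least_squares
s=Cam("pics/scene_a.pkl");t=Cam("pics/top_a.pkl")
h=cv2.cvtColor(s.im,cv2.COLOR_BGR2HSV); m=cv2.inRange(h,(100,110,30),(125,255,255))
c=np.array([342.5,180.6]); pts=[]
for a in np.radians(np.arange(-200,20,4)):   # image angle, up negative
    d=np.array([np.cos(a),np.sin(a)])
    for r in np.arange(8,45,.25):
        p=c+r*d
        if m[int(round(p[1])),int(round(p[0]))]: break
    else: continue
    if r>16: pts.append(p)
pts=np.array(pts); rays=np.array([s.ray(p) for p in pts])
def res(v):
    th,x,y=v; n=np.array([-np.sin(th),np.cos(th),0]); C=np.array([x*1e3,y*1e3,127])
    k=((C-s.e)@n)/(rays@n); P=s.e+rays*k[:,None]; return np.linalg.norm(P-C,axis=1)-88
r=least_squares(res,[0.02,.544,.218],loss='soft_l1'); th,x,y=r.x
print(len(pts),th,x*1e3,y*1e3,np.abs(res(r.x)).mean(), "centre",x*1e3-7*np.sin(th),y*1e3+7*np.cos(th))
for a,b in (((253.75,240),(248.75,202.5)),((253.9,245.2),(248.1,209))):
    A=t.onz(a,258);B=t.onz(b,262 if a[0]<253.8 else 308.5);print(A,B,np.arctan2(*(B-A)[1::-1]))
E
python3 m4.py
```

```text
54 -0.0357053997882407 543.0537904969681 227.2248968923071 1.4197888411733546 centre 543.3036751922718 234.22043530182592
[422.83483989 224.71284622 258.        ] [536.1269886 226.5314314 262.       ] 0.016050794576911675
[407.59072268 225.95859865 258.        ] [507.17456264 222.81561466 308.5       ] -0.03155071168761728
```

play_rows(
  motion=[0,0,60,0.1,1,0,0,60,0.1,1,40,-40,20,0.1,1,40,-40,0,0,1,40,-40,0,0,1],
  squeeze=20,
)

```text
time_s: 0.72
tcp_pos: [291.2, 425.8, 353.3]
eef_rot: [-3.132, 0.002, -3.127]
wrist_force: [0.6, -0.5, -0.3]
finger_gap: 91.4
```

play_rows(
  motion=[45,-40,0,0,1,45,-40,0,0,1,45,-40,0,0,1,45,-40,0,0,1,41,-39,0,0,1],
)

```text
time_s: 1.35
tcp_pos: [517.5, 219.0, 351.8]
eef_rot: [-3.132, -0.0, -3.125]
wrist_force: [0.8, 1.0, -0.4]
finger_gap: 91.2
```

```bash
python3 look.py b
python3 - <<'E'
from h import *
from station import *
st=get_state();print(st["tcp_pos"],st["eef_rot"])
s=Cam("pics/scene_b.pkl");t=Cam("pics/top_b.pkl")
s.crop(270,60,400,180,5,"pics/sb.png"); t.crop(200,150,330,290,4,"pics/tb.png")
E
```

```text
scene 56.75102936342268 313.6259963081446 204.233925786478 [ 923.96014946 -741.98025178  961.97542711] [-2.31484349  0.01631521  0.46282127]
top 55.95071546538611 318.91095917517777 200.06576667537738 [ 289.39999046   45.92043391 1367.89221568] [-2.94058469  0.00377409 -1.71571833]
[519.47842766 216.61928982 350.83447533] [-3.12959366e+00  3.47785209e-05 -3.13146037e+00]
```

View pics/sb.png

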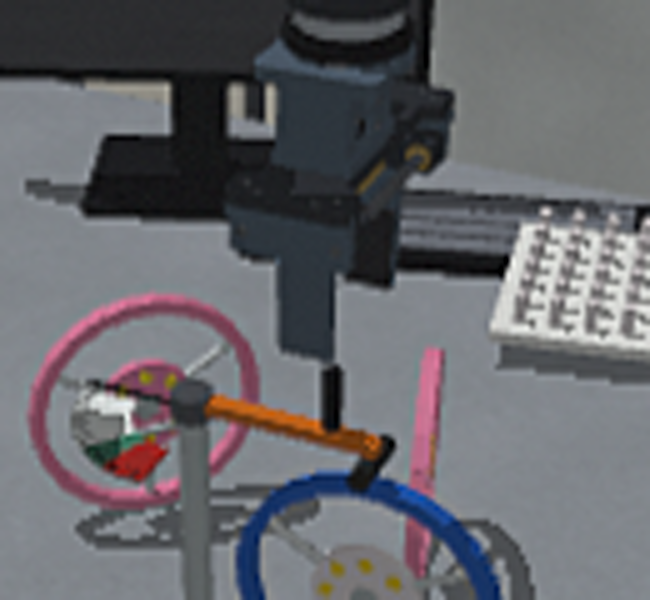

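play_rows(
  motion=[-8,10,0,0,1,0,0,-20,0,1,0,0,-25,0,1,0,0,-25,0,1,0,0,-4,0,1],
)

```text
time_s: 2.08
tcp_pos: [505.0, 233.4, 275.2]
eef_rot: [-3.133, -0.002, -3.125]
wrist_force: [-0.0, -0.5, -0.8]
finger_gap: 90.9
```

```bash
python3 look.py c
python3 - <<'E'
from h import *
from station import *
st=get_state();print(st["tcp_pos"],st["eef_rot"],st["wrist_force"])
s=Cam("pics/scene_c.pkl");t=Cam("pics/top_c.pkl")
s.crop(270,60,400,180,5,"pics/sb2.png"); t.crop(200,150,330,290,4,"pics/tb2.png")
E
```

```text
scene 56.75102936342268 313.6259963081446 204.233925786478 [ 923.96014946 -741.98025178  961.97542711] [-2.31484349  0.01631521  0.46282127]
top 55.95071546538611 318.91095917517777 200.06576667537738 [ 289.39999046   45.92043391 1367.89221568] [-2.94058469  0.00377409 -1.71571833]
[506.34713854 233.42013732 276.87520023] [-3.13371115e+00  9.36781772e-04 -3.12513126e+00] [ 0.55845105  0.58506376 -0.04460073]
```

View pics/sb2.png

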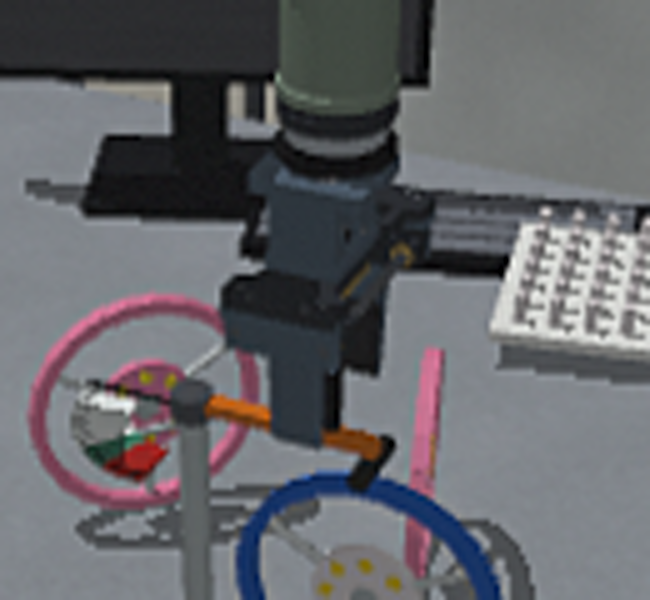

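play_rows(
  motion=[6,-6,0,0,1,0,0,0,0,0,0,0,0,0,-0.5,0,0,0,0,-1,0,0,0,0,-1],
  squeeze=15,
)

```text
time_s: 2.8
tcp_pos: [513.8, 228.0, 280.3]
eef_rot: [-3.136, 0.007, -3.125]
wrist_force: [0.8, -0.1, 0.5]
finger_gap: 54.1
```

play_rows(
  motion=[0,0,0,0,-1,0,0,0,0,-1,0,0,0,0,-1],
)

```text
time_s: 3.18
tcp_pos: [513.7, 227.9, 280.1]
eef_rot: [-3.136, 0.006, -3.125]
wrist_force: [0.3, -0.4, 0.1]
finger_gap: 24.0
```

```bash
python3 look.py d
python3 - <<'E'
from h import *
from station import *
st=get_state();print(st)
s=Cam("pics/scene_d.pkl");t=Cam("pics/top_d.pkl")
s.crop(270,60,400,180,5,"pics/sb3.png"); t.crop(200,150,330,290,4,"pics/tb3.png")
E
```

```text
scene 56.75102936342268 313.6259963081446 204.233925786478 [ 923.96014946 -741.98025178  961.97542711] [-2.31484349  0.01631521  0.46282127]
top 55.95071546538611 318.91095917517777 200.06576667537738 [ 289.39999046   45.92043391 1367.89221568] [-2.94058469  0.00377409 -1.71571833]
{'time_s': 3.275, 'joint_pos': array([ 0.40167645,  0.26341347,  1.47855768, -0.00765126,  1.39586896,
       -1.1845195 ]), 'joint_vel': array([-0.00039672,  0.00117415,  0.00019012,  0.00043884,  0.00097298,
        0.00138024]), 'effort': array([-2.90163392e-03, -3.91823316e+01, -2.42486358e+01, -3.65807139e-02,
        6.99236803e-02, -4.42361761e-04]), 'tcp_pos': array([513.72997442, 227.96422057, 280.17329048]), 'eef_rot': array([-3.13602051,  0.00631183, -3.12485798]), 'wrist_force': array([-0.24391706, -0.90520588, -0.66175499]), 'moment': array([ 0.0155559 ,  0.04001505, -0.03999663]), 'finger_gap': 16.11335051130817}
```

View pics/sb3.png

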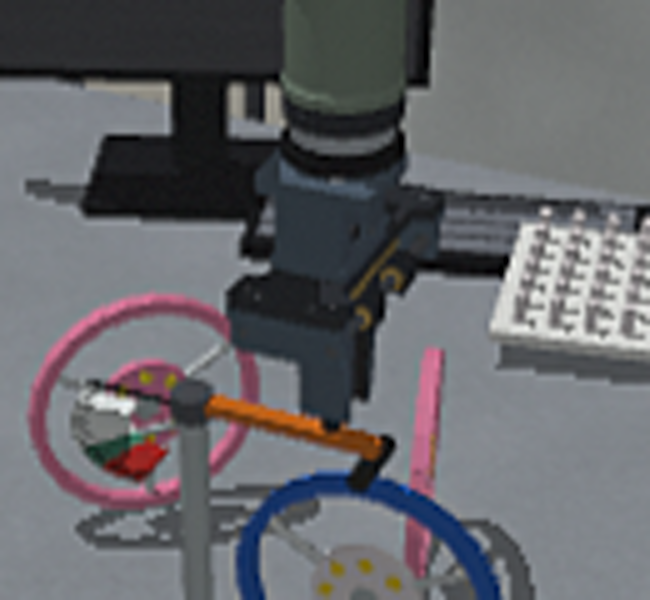

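play_rows(
  motion=[0,0,0,0,-1,0,0,0,0,-1,-1.5,15.5,0,0.1,-1,-4,15,0,0.1,-1,-6,14.5,0,0.1,-1],
)

```text
time_s: 3.9
tcp_pos: [505.2, 269.2, 280.2]
eef_rot: [-3.126, 0.011, -2.817]
wrist_force: [2.3, -3.9, -1.2]
finger_gap: 13.8
```

play_rows(
  motion=[-8,13,0,0.1,-1,-10,12,0,0.1,-1,-11,10,0,0.1,-1,-2,1,0,0,-1],
)

```text
time_s: 4.4
tcp_pos: [480.5, 305.3, 280.2]
eef_rot: [-3.116, 0.022, -2.506]
wrist_force: [4.5, -1.2, -1.4]
finger_gap: 13.7
```

```bash
python3 look.py e
python3 - <<'E'
from h import *
from station import *
st=get_state();p=st["tcp_pos"];print(p,st["eef_rot"],st["wrist_force"],st["finger_gap"],np.arctan2(p[1]-225.7,p[0]-407.4))
s=Cam("pics/scene_e.pkl");t=Cam("pics/top_e.pkl")
s.crop(270,100,370,180,6,"pics/sb4.png"); t.crop(220,200,300,280,7,"pics/tb4.png")
E
```

```text
scene 56.75102936342268 313.6259963081446 204.233925786478 [ 923.96014946 -741.98025178  961.97542711] [-2.31484349  0.01631521  0.46282127]
top 55.95071546538611 318.91095917517777 200.06576667537738 [ 289.39999046   45.92043391 1367.89221568] [-2.94058469  0.00377409 -1.71571833]
[480.45313236 305.26518597 280.16955746] [-3.11696253  0.02202784 -2.50750287] [ 3.96624164  0.58383531 -0.37052554] 13.290377541909983 0.8280411827127531
```

View pics/sb4.png

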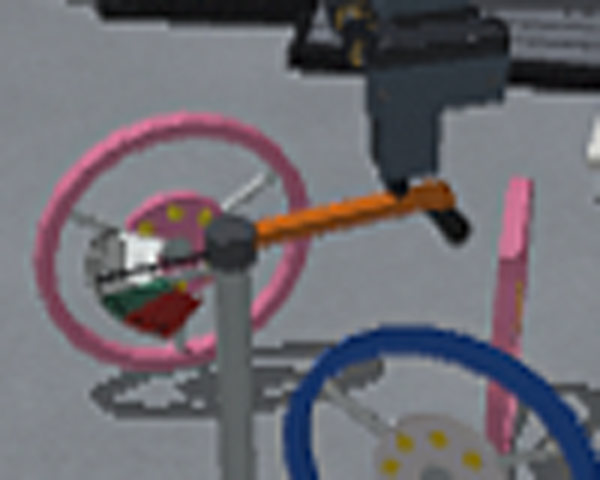

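View pics/tb4.png

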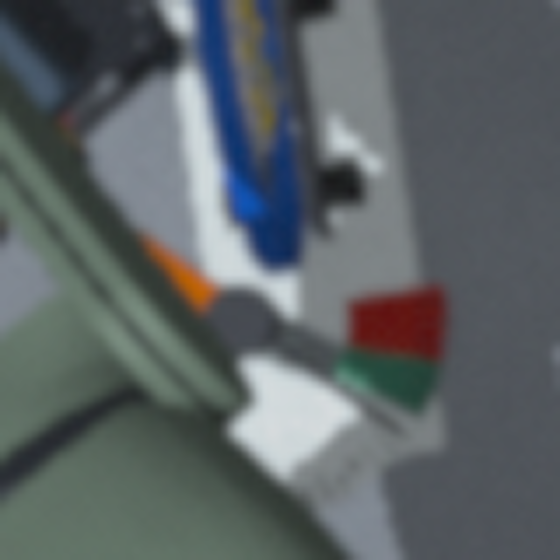

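play_rows(
  motion=[-10,7,0,0.05,-1,-11,6,0,0.05,-1,0,0,0,0,-1],
)

```text
time_s: 4.88
tcp_pos: [462.0, 318.3, 280.3]
eef_rot: [-3.115, 0.026, -2.409]
wrist_force: [0.0, 1.1, 0.2]
finger_gap: 13.7
```

```bash
python3 look.py f
python3 - <<'E'
from h import *
from station import *
st=get_state();p=st["tcp_pos"];print(p,st["eef_rot"],st["wrist_force"],st["finger_gap"],np.arctan2(p[1]-225.7,p[0]-407.4))
s=Cam("pics/scene_f.pkl");t=Cam("pics/top_f.pkl")
s.crop(270,100,370,180,6,"pics/sb5.png"); t.crop(220,200,300,280,7,"pics/tb5.png")
E
```

```text
scene 56.75102936342268 313.6259963081446 204.233925786478 [ 923.96014946 -741.98025178  961.97542711] [-2.31484349  0.01631521  0.46282127]
top 55.95071546538611 318.91095917517777 200.06576667537738 [ 289.39999046   45.92043391 1367.89221568] [-2.94058469  0.00377409 -1.71571833]
[462.28455293 318.17182008 280.27996841] [-3.11513955  0.02644023 -2.40927461] [-0.49125611  1.71043475  0.07904877] 13.608385620702137 1.0351497323571917
```

View pics/sb5.png

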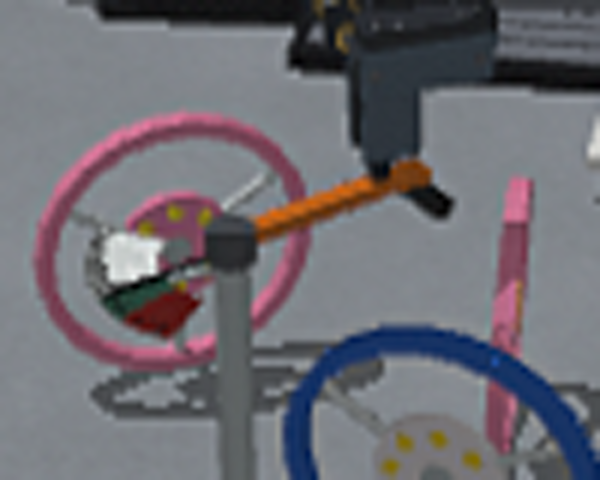

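View pics/tb5.png

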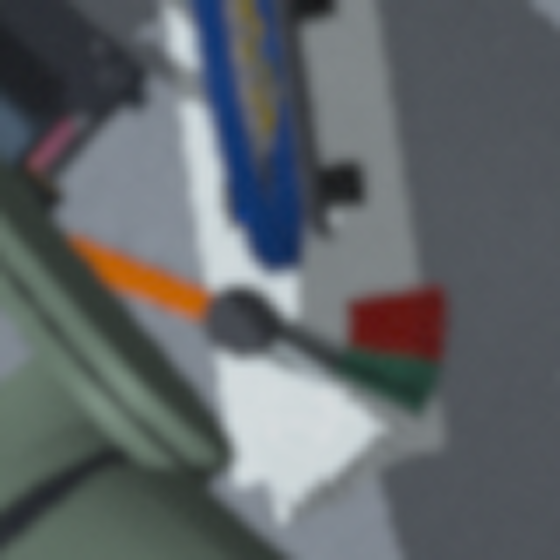

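play_rows(
  motion=[0,0,0,0,0.2,0,0,0,0,0.2,0,0,0,0,0.2,0,0,25,0,0.2,0,0,45,0,0.2],
)

```text
time_s: 5.6
tcp_pos: [460.4, 315.3, 347.9]
eef_rot: [-3.116, 0.014, -2.413]
wrist_force: [0.4, -1.0, -0.3]
finger_gap: 54.5
```

play_rows(
  motion=[0,0,30,-0.15,0.2,20,-20,0,-0.15,0.2,20,-22,0,-0.15,0.2,20,-22,0,-0.13,0.2,20,-22,0,-0.13,0.2],
)

```text
time_s: 6.22
tcp_pos: [542.2, 228.3, 384.2]
eef_rot: [-3.117, 0.023, 3.14]
wrist_force: [-0.0, -1.2, -0.7]
finger_gap: 54.8
```

```bash
python3 look.py g
python3 - <<'E'
from h import *
from station import *
st=get_state();p=st["tcp_pos"];print(p,st["eef_rot"],st["wrist_force"],st["finger_gap"])
s=Cam("pics/scene_g.pkl");t=Cam("pics/top_g.pkl")
s.crop(290,60,400,200,5,"pics/sb6.png"); t.crop(220,160,300,280,6,"pics/tb6.png")
E
```

```text
scene 56.75102936342268 313.6259963081446 204.233925786478 [ 923.96014946 -741.98025178  961.97542711] [-2.31484349  0.01631521  0.46282127]
top 55.95071546538611 318.91095917517777 200.06576667537738 [ 289.39999046   45.92043391 1367.89221568] [-2.94058469  0.00377409 -1.71571833]
[543.23777638 227.1104689  383.51379633] [-3.11549239  0.02288526  3.14025319] [0.30592228 0.24841785 0.10006263] 54.919822232239675
```

View pics/sb6.png

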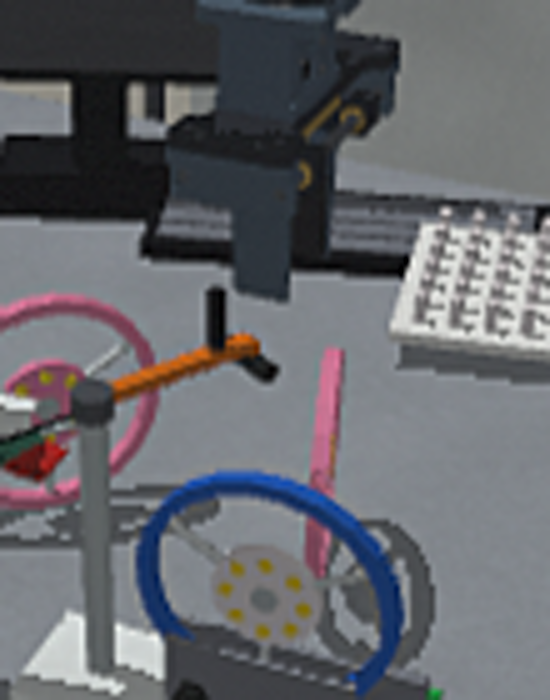

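View pics/tb6.png

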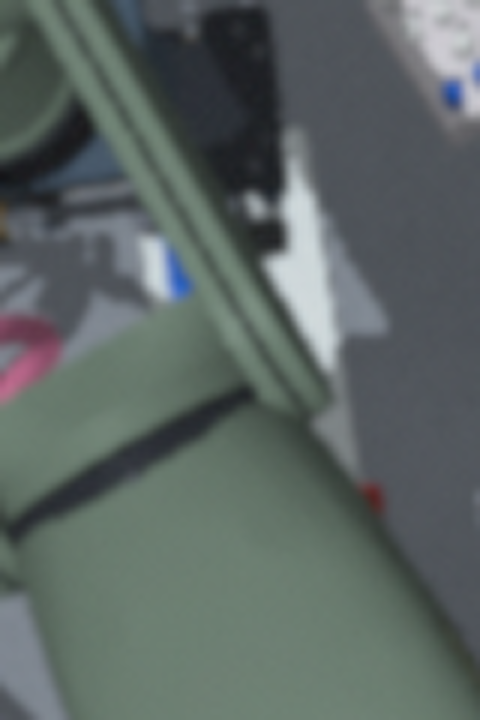

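play_rows(
  motion=[0,0,-40,0.02,0.2,0,0,-40,0,0.2,0,0,-40,0,0.2,0,0,-20,0,0.2,0,0,0,0,0.2],
)

```text
time_s: 6.95
tcp_pos: [540.5, 229.1, 240.5]
eef_rot: [-3.118, 0.023, -3.115]
wrist_force: [-0.2, -0.6, 1.1]
finger_gap: 54.6
```

```bash
python3 look.py i
python3 - <<'E'
from h import *
from station import *
st=get_state();p=st["tcp_pos"];print(p,st["eef_rot"],st["wrist_force"],st["finger_gap"])
s=Cam("pics/scene_i.pkl");t=Cam("pics/top_i.pkl")
s.crop(290,80,400,220,5,"pics/sb7.png"); t.crop(200,130,330,290,5,"pics/tb7.png")
E
```

```text
scene 56.75102936342268 313.6259963081446 204.233925786478 [ 923.96014946 -741.98025178  961.97542711] [-2.31484349  0.01631521  0.46282127]
top 55.95071546538611 318.91095917517777 200.06576667537738 [ 289.39999046   45.92043391 1367.89221568] [-2.94058469  0.00377409 -1.71571833]
[541.87642396 229.41350515 242.65748684] [-3.11978436  0.0270289  -3.1156941 ] [-0.19571346  0.42804039  0.13120409] 54.977962767493054
```

View pics/sb7.png

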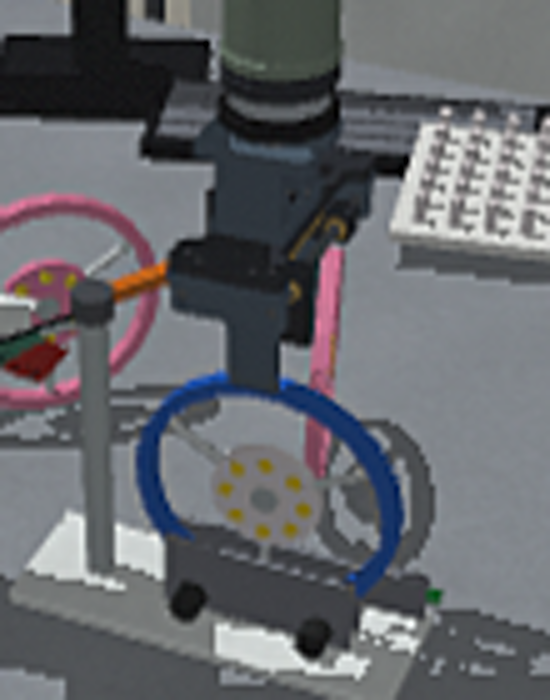

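View pics/tb7.png

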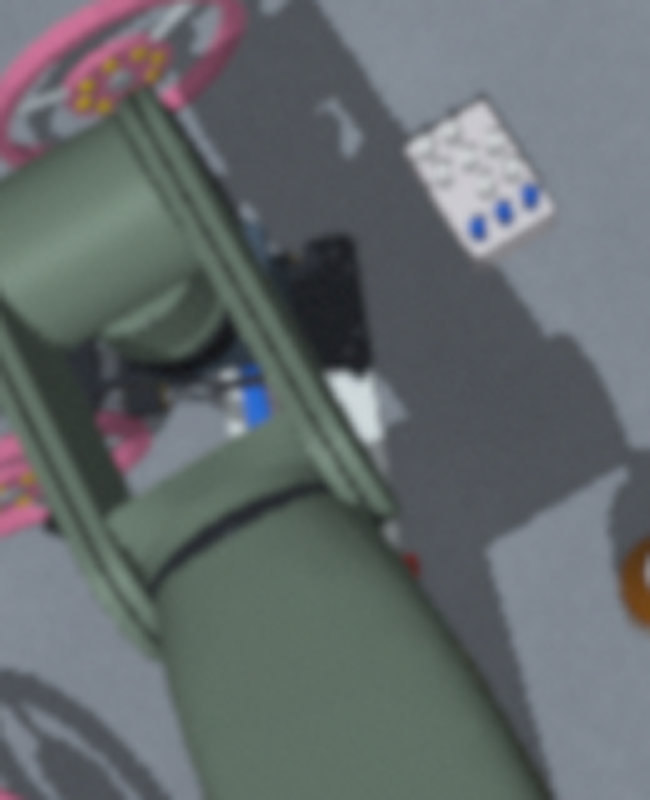

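play_rows(
  motion=[0,0,-18,0,0.2,0,-2,-18,0,0.2,0,0,-2,0,0.2,0,0,0,0,0.2],
)

```text
time_s: 7.55
tcp_pos: [544.9, 229.7, 210.9]
eef_rot: [-3.125, 0.039, -3.114]
wrist_force: [0.2, 0.4, -0.5]
finger_gap: 54.7
```

```bash
python3 look.py j scene
python3 - <<'E'
from h import *
from station import *
st=get_state();p=st["tcp_pos"];print(p,st["eef_rot"],st["wrist_force"],st["finger_gap"])
s=Cam("pics/scene_j.pkl")
s.crop(290,80,400,220,5,"pics/sb8.png")
E
```

```text
scene 56.75102936342268 313.6259963081446 204.233925786478 [ 923.96014946 -741.98025178  961.97542711] [-2.31484349  0.01631521  0.46282127]
[544.91172256 229.63109737 210.96352195] [-3.12480974  0.03895868 -3.11384413] [ 0.34316309  0.20663913 -0.10141656] 54.30051336033497
```

View pics/sb8.png

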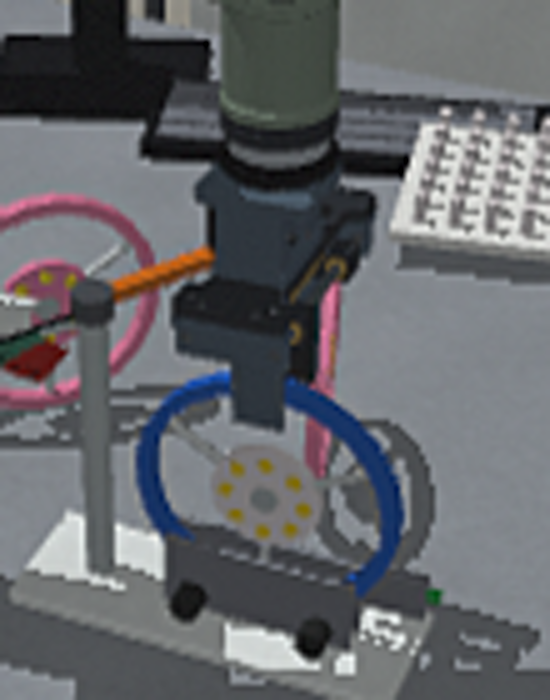

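play_rows(
  motion=[-2,-2,-9,0,0.2,0,0,0,0,0.2,0,0,0,0,-0.5,0,0,0,0,-0.5,0,0,0,0,-0.5],
  squeeze=15,
)

```text
time_s: 8.22
tcp_pos: [543.4, 227.8, 203.0]
eef_rot: [-3.126, 0.042, -3.114]
wrist_force: [-0.1, -0.3, -0.2]
finger_gap: 27.6
```

Run:
```python
from station import *
st=get_state();p=st["tcp_pos"];print(p,st["eef_rot"],st["wrist_force"],st["finger_gap"])
```

```text
[543.44827677 227.84358586 203.0290148 ] [-3.12585338  0.04151739 -3.11373411] [-0.07985702 -0.25309856 -0.16541716] 27.612031156661807
```

No contact at a 28 mm gap, so the fingers straddle the rim. I'll close gently.

play_rows(
  motion=[0,0,0,0,-1,0,0,0,0,-1,0,0,0,0,-1,0,0,0,0,-1],
)

```text
time_s: 8.72
tcp_pos: [543.5, 228.3, 203.1]
eef_rot: [-3.127, 0.042, -3.114]
wrist_force: [0.1, 0.1, 0.6]
finger_gap: 14.0
```

```bash
python3 look.py k scene
python3 - <<'E'
from h import *
from station import *
st=get_state();p=st["tcp_pos"];print(p,st["eef_rot"],st["wrist_force"],st["finger_gap"])
s=Cam("pics/scene_k.pkl")
s.crop(290,80,400,220,5,"pics/sb9.png")
E
```

```text
scene 56.75102936342268 313.6259963081446 204.233925786478 [ 923.96014946 -741.98025178  961.97542711] [-2.31484349  0.01631521  0.46282127]
[543.53247745 228.25666862 203.07096901] [-3.12668169  0.04168414 -3.11373023] [-0.39525143  0.74532359 -0.32954628] 13.933219851085049
```

View pics/sb9.png

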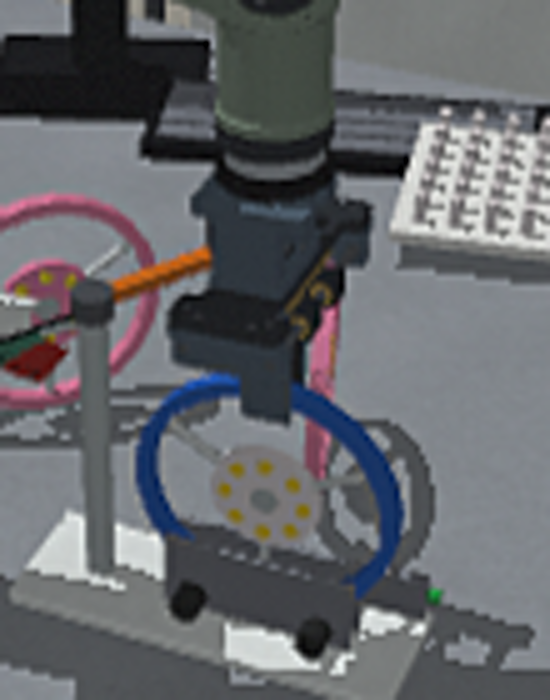

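play_rows(
  motion=[0,0,0,0,-1,0,0,10,0,-1,0,0,20,0,-1,0,0,25,0,-1,0,0,25,0,-1],
  squeeze=45,
)

```text
time_s: 9.4
tcp_pos: [540.3, 227.0, 281.1]
eef_rot: [-3.122, 0.03, -3.114]
wrist_force: [0.4, -0.3, -3.6]
finger_gap: 13.4
```

play_rows(
  motion=[0,0,25,0,-1,0,0,25,0,-1,0,0,20,0,-1,0,0,0,0,-1],
)

```text
time_s: 9.9
tcp_pos: [539.8, 226.0, 354.7]
eef_rot: [-3.121, 0.03, -3.114]
wrist_force: [0.3, -0.6, -4.8]
finger_gap: 13.9
```

```bash
python3 look.py l
python3 - <<'E'
from h import *
from station import *
st=get_state();p=st["tcp_pos"];print(p,st["eef_rot"],st["wrist_force"],st["finger_gap"],st["joint_pos"])
s=Cam("pics/scene_l.pkl")
s.crop(250,20,420,200,4,"pics/sb10.png")
E
```

```text
scene 56.75102936342268 313.6259963081446 204.233925786478 [ 923.96014946 -741.98025178  961.97542711] [-2.31484349  0.01631521  0.46282127]
top 55.95071546538611 318.91095917517777 200.06576667537738 [ 289.39999046   45.92043391 1367.89221568] [-2.94058469  0.00377409 -1.71571833]
[538.97986484 225.78309186 352.43461989] [-3.11951919  0.02562967 -3.11422921] [-0.6768764   0.07434662 -5.07752986] 13.596054694160896 [ 0.3941323   0.27690846  1.28537883 -0.02979653  1.5632992  -1.20375965]
```

View pics/sb10.png

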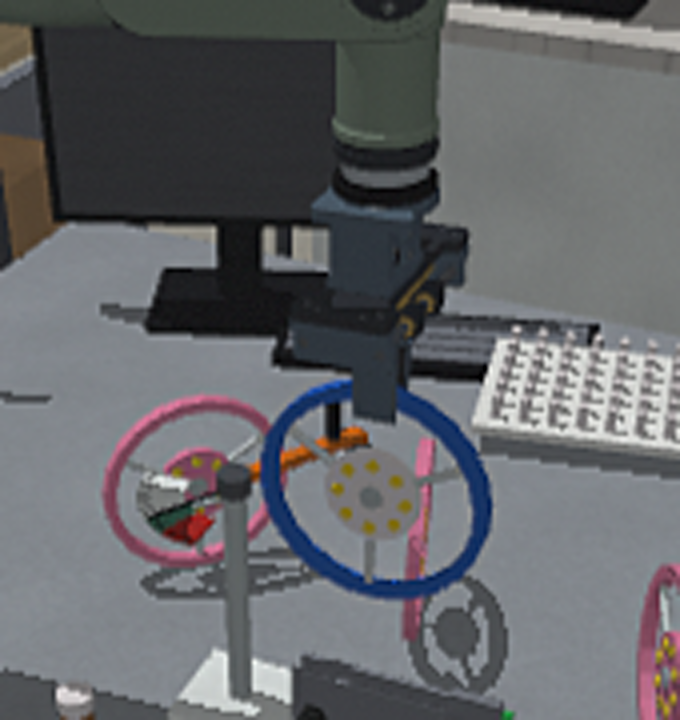

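play_rows(
  motion=[0,-25,0,0.05,-1,-3,-40,0,0.06,-1,-3,-45,0,0.06,-1,-3,-45,0,0.06,-1,-3,-40,0,0,-1],
)

```text
time_s: 10.62
tcp_pos: [523.4, 27.4, 343.3]
eef_rot: [-3.119, 0.01, -2.87]
wrist_force: [0.4, -0.4, -4.0]
finger_gap: 13.7
```

play_rows(
  motion=[-2,-40,0,0,-1,-2,-35,-10,0,-1,0,-20,-10,0,-1,0,0,0,0,-1],
)

```text
time_s: 11.12
tcp_pos: [515.5, -73.1, 317.0]
eef_rot: [-3.122, -0.001, -2.875]
wrist_force: [-0.4, -0.3, -3.5]
finger_gap: 13.8
```

```bash
python3 look.py n
python3 - <<'E'
from h import *
from station import *
st=get_state();p=st["tcp_pos"];print(p,st["eef_rot"],st["wrist_force"],st["finger_gap"],st["joint_pos"])
s=Cam("pics/scene_n.pkl");t=Cam("pics/top_n.pkl")
s.crop(200,80,360,280,4,"pics/sb11.png");t.crop(290,100,450,260,4,"pics/tb11.png")
E
```

```text
scene 56.75102936342268 313.6259963081446 204.233925786478 [ 923.96014946 -741.98025178  961.97542711] [-2.31484349  0.01631521  0.46282127]
top 55.95071546538611 318.91095917517777 200.06576667537738 [ 289.39999046   45.92043391 1367.89221568] [-2.94058469  0.00377409 -1.71571833]
[516.28146782 -71.72130257 318.24119093] [-3.12212859e+00  1.89029382e-03 -2.87307272e+00] [ 0.35607227  0.51476179 -4.11611696] 13.48449328894882 [-0.14913613  0.17992424  1.49573111 -0.01713624  1.45633044 -1.9865585 ]
```

View pics/scene_n.png

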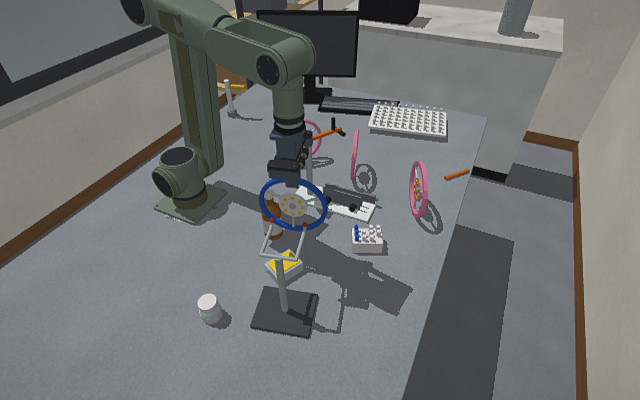

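View pics/tb11.png

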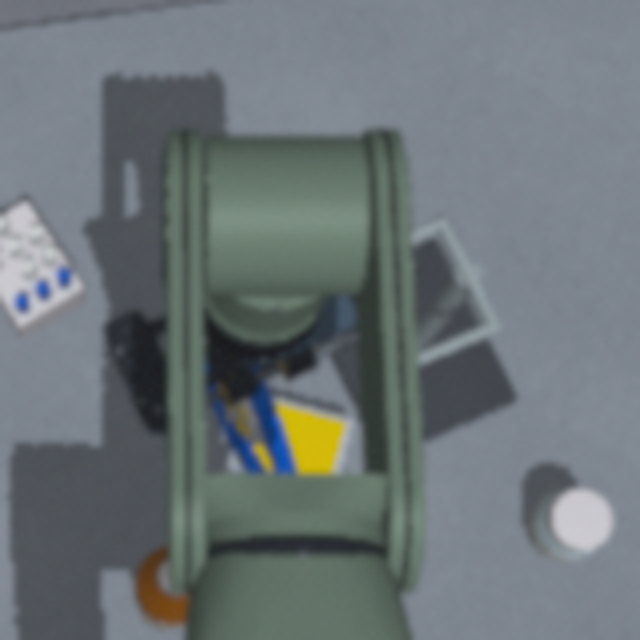

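play_rows(
  motion=[10,-22,-3,0,-1,9,-30,0,0,-1,9,-30,0,0,-1,9,-30,0,0,-1,7,-20,0,0,-1],
)

```text
time_s: 11.85
tcp_pos: [557.9, -187.3, 312.7]
eef_rot: [3.126, -0.003, -2.86]
wrist_force: [-3.4, 16.9, -14.2]
finger_gap: 16.0
```

```bash
cat > st.py <<'E'
from h import *
from station import *
import sys
st=get_state();p=st["tcp_pos"];print(p,st["eef_rot"],st["wrist_force"],st["finger_gap"])
d=p[:2]-np.array([561.3,-217]); print("hook x,y",d@[.263,-.965],d@[.965,.263])
s=Cam(f"pics/scene_{sys.argv[1]}.pkl");t=Cam(f"pics/top_{sys.argv[1]}.pkl")
s.crop(200,130,360,330,4,f"pics/sz_{sys.argv[1]}.png");t.crop(290,100,450,260,4,f"pics/tz_{sys.argv[1]}.png")
E
python3 look.py o; python3 st.py o
```

```text
scene 56.75102936342268 313.6259963081446 204.233925786478 [ 923.96014946 -741.98025178  961.97542711] [-2.31484349  0.01631521  0.46282127]
top 55.95071546538611 318.91095917517777 200.06576667537738 [ 289.39999046   45.92043391 1367.89221568] [-2.94058469  0.00377409 -1.71571833]
[ 558.75967647 -188.73446284  312.50792544] [ 3.12952934e+00 -2.27223892e-03 -2.86057586e+00] [-2.45741359 11.77226751 -7.22564343] 16.212825287216965
hook x,y -27.944348451462965 4.982424069597792
```

View pics/sz_o.png

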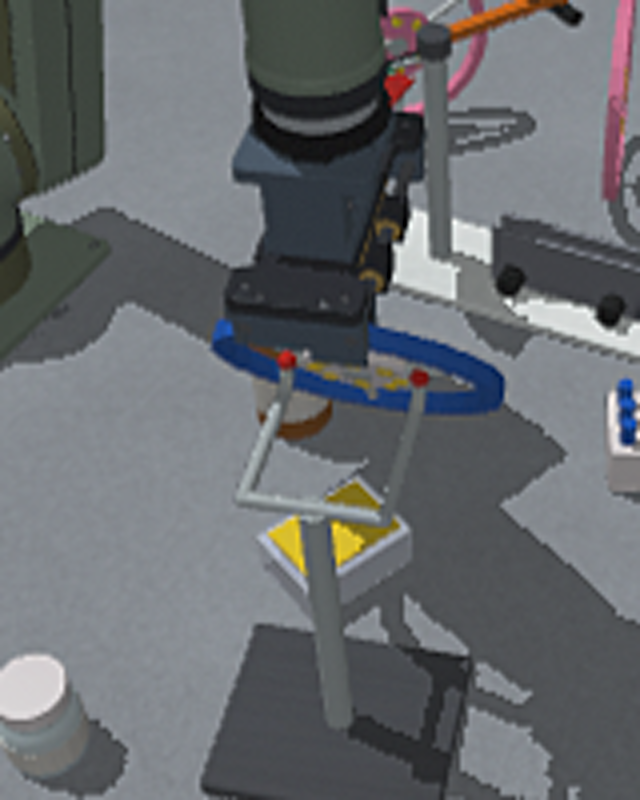

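View pics/tz_o.png

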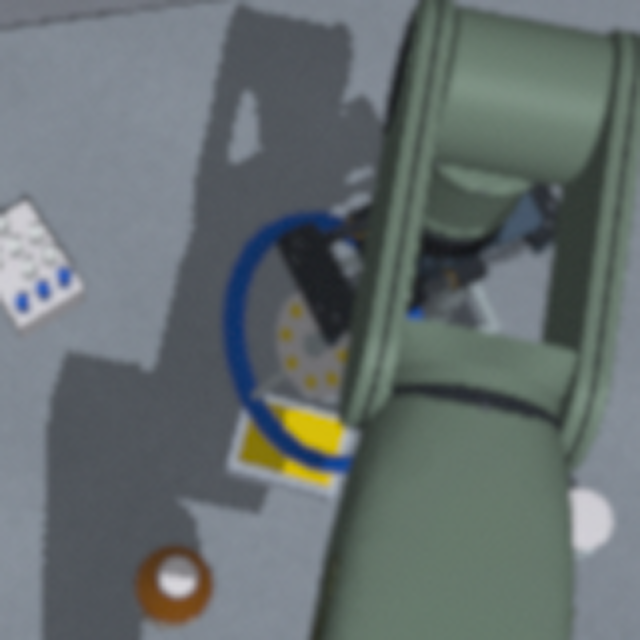

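Run:
```python
from h import *
s=Cam("pics/scene_o.pkl");t=Cam("pics/top_o.pkl")
print(tri(s,(200+370/4,130+378/4),t,(290+322/4,100+335/4)))
# rim right extreme / left extreme
for p in ((503,388),(218,330)): print(s.onz((200+p[0]/4,130+p[1]/4),290))
s.crop(250,205,330,240,9,"pics/z1.png"); t.crop(340,145,420,220,9,"pics/z2.png")
```

```text
(array([ 546.72683855, -146.0805933 ,  241.77835604]), np.float64(4.900682653474759))
[ 653.3406704  -156.00233251  290.        ]
[ 462.30195642 -189.16510141  290.        ]
```

View pics/z1.png

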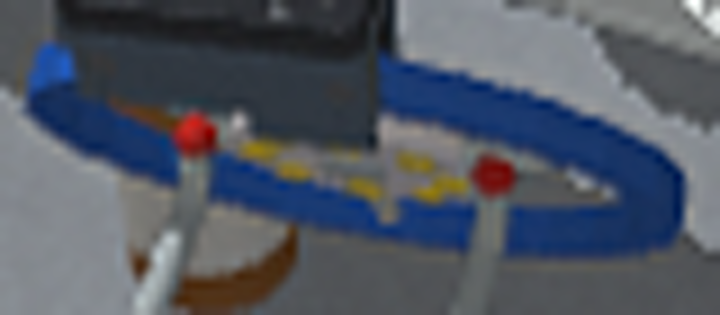

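View pics/z2.png

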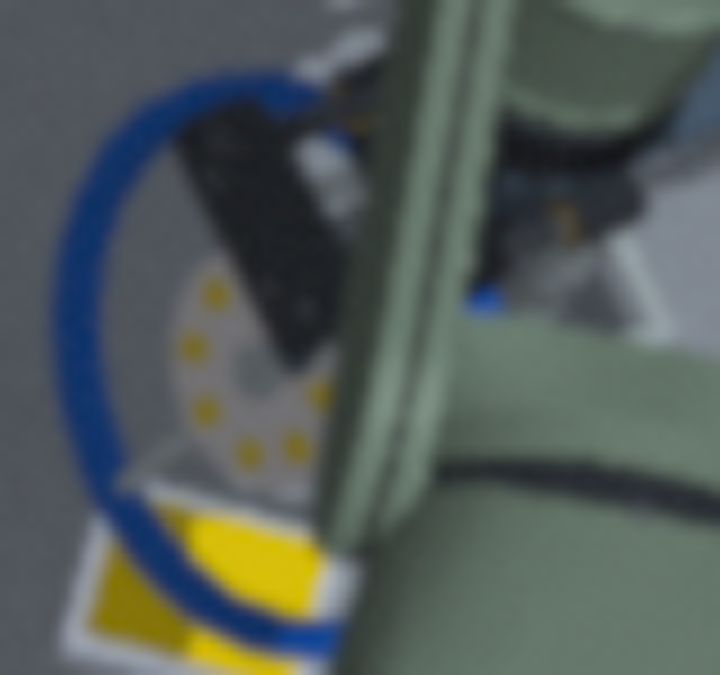

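play_rows(
  motion=[-3,10,0,0,-1,-4,15,0,0,-1,-5,20,0,0,-1,-5,20,0,0,-1,0,0,0,0,-1],
  squeeze=50,
)

```text
time_s: 12.58
tcp_pos: [541.7, -116.2, 313.5]
eef_rot: [3.131, 0.0, -2.855]
wrist_force: [1.3, 0.0, -4.7]
finger_gap: 15.5
```

```bash
python3 look.py p; python3 st.py p
```

```text
scene 56.75102936342268 313.6259963081446 204.233925786478 [ 923.96014946 -741.98025178  961.97542711] [-2.31484349  0.01631521  0.46282127]
top 55.95071546538611 318.91095917517777 200.06576667537738 [ 289.39999046   45.92043391 1367.89221568] [-2.94058469  0.00377409 -1.71571833]
[ 542.24990501 -117.8173703   313.30006945] [ 3.13199306e+00  2.14022894e-04 -2.85673427e+00] [-0.41850062 -0.75782652 -3.47652504] 15.987332647683838
hook x,y -100.7214126450565 7.7016899465846365
```

View pics/sz_p.png

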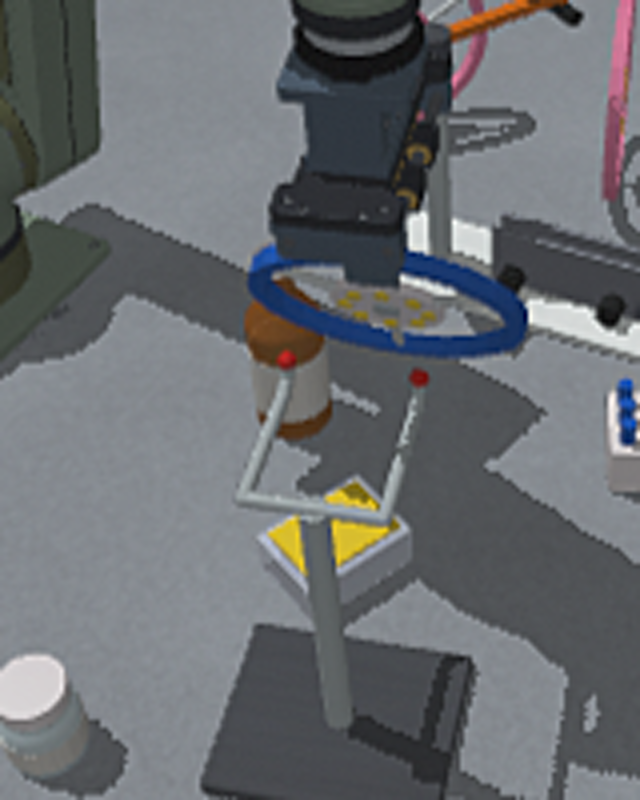

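View pics/tz_p.png

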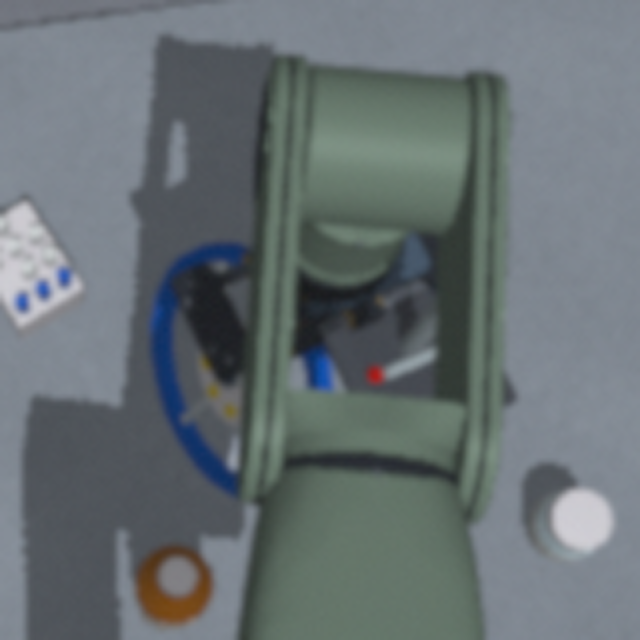

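play_rows(
  motion=[0,0,0,0,-1,0,0,0,0,-1],
  squeeze=22,
)

```text
time_s: 12.92
tcp_pos: [542.5, -118.8, 313.2]
eef_rot: [3.133, 0.0, -2.858]
wrist_force: [0.2, 0.7, -5.1]
finger_gap: 14.8
```

play_rows(
  motion=[0,0,0,0,-1,0,0,0,0,-1],
  squeeze=15,
)

```text
time_s: 13.18
tcp_pos: [542.6, -119.4, 312.9]
eef_rot: [3.132, -0.0, -2.859]
wrist_force: [0.0, 0.2, -3.9]
finger_gap: 13.8
```

```bash
python3 look.py q; python3 st.py q
```

```text
scene 56.75102936342268 313.6259963081446 204.233925786478 [ 923.96014946 -741.98025178  961.97542711] [-2.31484349  0.01631521  0.46282127]
top 55.95071546538611 318.91095917517777 200.06576667537738 [ 289.39999046   45.92043391 1367.89221568] [-2.94058469  0.00377409 -1.71571833]
[ 542.57019216 -119.29967104  312.88326241] [ 3.13223529e+00 -1.36706758e-04 -2.85893912e+00] [-0.9826443  -0.05975109 -4.86840663] 14.2986463542919
hook x,y -99.20675691136245 7.62092194832384
```

View pics/sz_q.png

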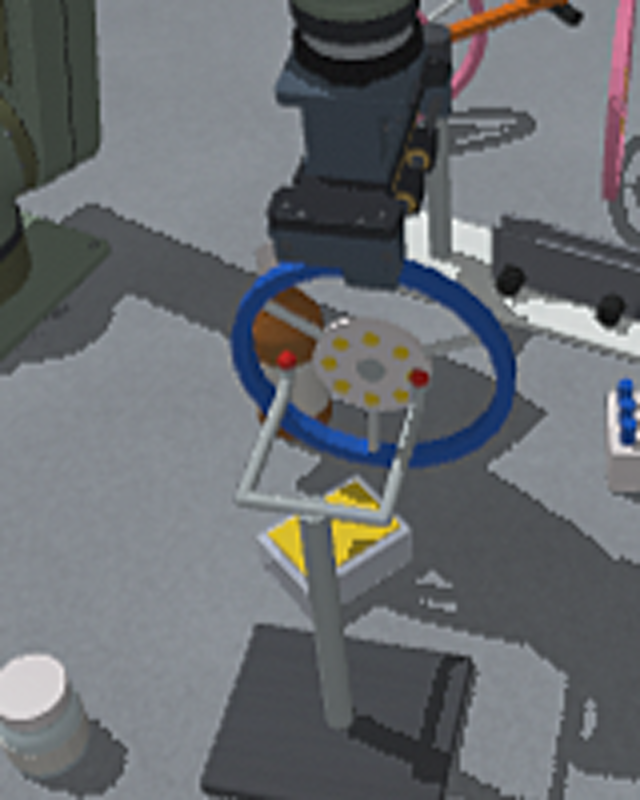

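```bash
cat > wh.py <<'E'
from h import *
import sys
from station import *
s=Cam(f"pics/scene_{sys.argv[1]}.pkl")
p=get_state()["tcp_pos"]; n=np.array([.263,-.965,0]); ey=np.array([.965,.263,0]); seat=np.array([561.3,-217,255])
h=cv2.cvtColor(s.im,cv2.COLOR_BGR2HSV); m=cv2.inRange(h,(100,110,30),(125,255,255)); m[:,:240]=0; m[:180]=0;m[270:]=0;m[:,340:]=0
c=np.array(eval(sys.argv[2])); P=[]
for a in np.radians(np.arange(0,360,3)):
    d=np.array([np.cos(a),np.sin(a)]); r=[r for r in np.arange(60,8,-.25) if m[int(round(c[1]+r*d[1])),int(round(c[0]+r*d[0]))]]
    if not r: continue
    q=c+r[0]*d                      # outer edge
    ray=s.ray(q); 
    for off in (-7,7):
        k=((p+off*n-s.e)@n)/(ray@n); X=s.e+k*ray
        P.append((off,a,(X-seat)@ey,X[2]))
P=np.array(P)
for off in (-7,7):
    # lower half outer edge -> front edge (off 7, toward camera)
    Q=P[(P[:,0]==off)&((np.sin(P[:,1])>0) if off>0 else (np.sin(P[:,1])<-.2))]
    A=np.c_[2*Q[:,2],2*Q[:,3],np.ones(len(Q))]; sol=np.linalg.lstsq(A,(Q[:,2]**2+Q[:,3]**2),rcond=None)[0]
    print("off",off,"centre hook y,z",sol[:2],"r",np.sqrt(sol[2]+sol[0]**2+sol[1]**2),len(Q))
ray=s.ray(c);
for off in (4,7):
    k=((p+off*n-s.e)@n)/(ray@n); X=s.e+k*ray; print("hub",(X-seat)@ey,X[2])
print("tcp y",(p-seat)@ey,p)
E
python3 wh.py q "(292.5,222.5)"
```

```text
off -7 centre hook y,z [  1.66761798 224.17966398] r 102.95019443831704 44
off 7 centre hook y,z [  0.82531341 231.06730897] r 99.62955270686047 60
hub 0.6248350569844447 226.53244927251103
hub 1.5342948268541114 229.6982948444429
tcp y 7.62092194832384 [ 542.57019216 -119.29967104  312.88326241]
```

Run:
```python
from h import *
from station import *
s=Cam("pics/scene_q.pkl")
s.crop(255,190,335,250,10,"pics/z3.png")
```

```text
(no output)
```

View pics/z3.png

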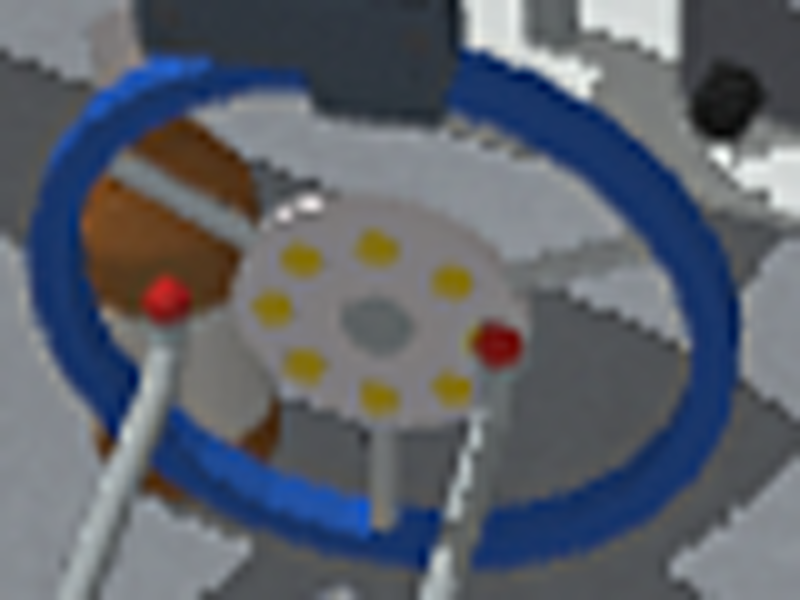

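```bash
cat > sp.py <<'E'
from h import *
import sys
from station import *
tag,x0,y0,k0=sys.argv[1],*map(float,sys.argv[2:5]); pts=eval(sys.argv[5])
s=Cam(f"pics/scene_{tag}.pkl")
p=get_state()["tcp_pos"]; n=np.array([.263,-.965,0]); ey=np.array([.965,.263,0]); seat=np.array([561.3,-217,255])
for off in (0,4):
  L=[]
  for q in pts:
    ray=s.ray((x0+q[0]/k0,y0+q[1]/k0)); k=((p+off*n-s.e)@n)/(ray@n); X=s.e+k*ray; L.append([(X-seat)@ey,X[2]])
  L=np.round(L,1); print(off,L.tolist())
  for i in range(1,len(L)-1,2): v=L[i+1]-L[i]; print("  angle from top deg",np.degrees(np.arctan2(v[0],v[1])), "dist of hub to line")
E
python3 sp.py q 255 190 10 "[(377,322),(245,235),(130,170),(520,270),(645,245),(383,430),(383,525)]"
```

```text
0 [[0.1, 223.6], [-35.9, 251.3], [-67.0, 270.7], [41.8, 251.5], [76.7, 267.1], [-0.7, 179.2], [-2.9, 137.6]]
  angle from top deg -58.04432393344796 dist of hub to line
  angle from top deg 65.91576718842906 dist of hub to line
  angle from top deg -176.97275481772002 dist of hub to line
4 [[1.3, 227.8], [-34.5, 255.4], [-65.4, 274.7], [42.8, 255.5], [77.5, 271.0], [0.6, 183.7], [-1.7, 142.3]]
  angle from top deg -58.011287079346374 dist of hub to line
  angle from top deg 65.93035901125869 dist of hub to line
  angle from top deg -176.82016988013575 dist of hub to line
```

play_rows(
  motion=[0,0,0,0,-1,0,0,-12,0,-1,2,-8,-12,-0.015,-1,2,-8,0,0,-1,0,0,0,0,-1],
  squeeze=40,
)

```text
time_s: 13.9
tcp_pos: [546.5, -136.4, 286.2]
eef_rot: [3.131, -0.002, -2.875]
wrist_force: [-0.2, 0.4, -3.9]
finger_gap: 13.8
```

```bash
python3 look.py r; python3 st.py r
python3 - <<'E'
from h import *
s=Cam("pics/scene_r.pkl")
s.crop(255,195,335,255,10,"pics/z4.png")
E
```

```text
scene 56.75102936342268 313.6259963081446 204.233925786478 [ 923.96014946 -741.98025178  961.97542711] [-2.31484349  0.01631521  0.46282127]
top 55.95071546538611 318.91095917517777 200.06576667537738 [ 289.39999046   45.92043391 1367.89221568] [-2.94058469  0.00377409 -1.71571833]
[ 546.29294784 -135.8714225   286.39137873] [ 3.13102457e+00 -1.67423563e-03 -2.87465099e+00] [-0.06673138  0.06218004 -3.34190523] 13.686139220439031
hook x,y -82.23593200868562 6.855010553658367
```

View pics/z4.png

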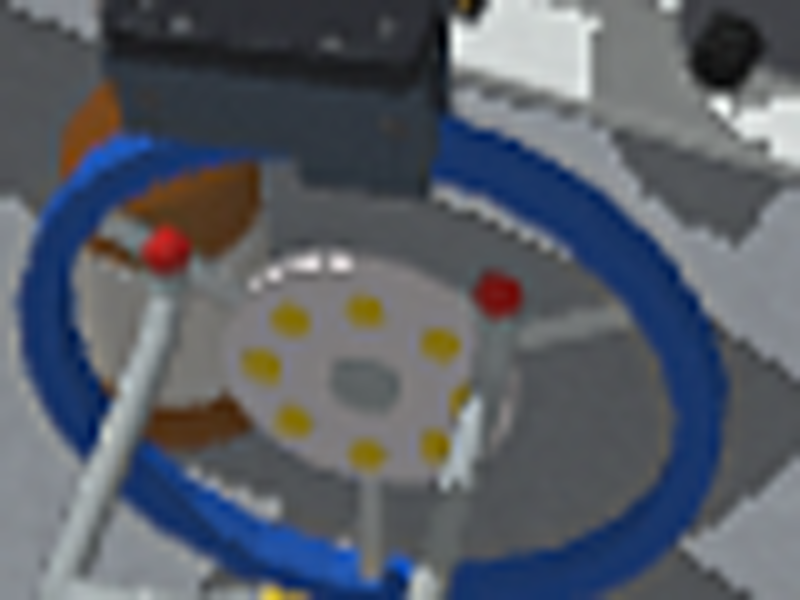

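```bash
python3 wh.py r "(291.5,233.2)"; python3 sp.py r 255 195 10 "[(365,385),(228,288),(118,222),(520,335),(635,312),(370,490),(370,575)]"
python3 - <<'E'
from h import *
# where the tips' axis points, moved back along hook x into wheel plane, fall in image
s=Cam("pics/scene_r.pkl"); n=np.array([.263,-.965,0]); ey=np.array([.965,.263,0]); seat=np.array([561.3,-217,0])
for y in (-45,45):
  for z in (250,270):
    q=s.proj(seat-82*n+y*ey+[0,0,z]); print(y,z,(q-[255,195])*10, "tip itself",(s.proj(seat-54*n+y*ey+[0,0,z])-[255,195])*10)
E
```

```text
off -7 centre hook y,z [  0.42111477 199.23144796] r 100.55695628024498 42
off 7 centre hook y,z [  1.53861741 204.87210749] r 98.64354180813923 59
hub 0.41386958387679584 200.76551237023853
hub 1.3469502855350406 204.12402839267247
tcp y 6.855010553658367 [ 546.29294784 -135.8714225   286.39137873]
0 [[-0.9, 195.0], [-38.2, 227.3], [-67.8, 247.8], [44.7, 224.1], [76.9, 239.2], [-2.0, 150.1], [-4.3, 111.5]]
  angle from top deg -55.29478221812071 dist of hub to line
  angle from top deg 64.87604811504417 dist of hub to line
  angle from top deg -176.5900345768876 dist of hub to line
4 [[0.3, 199.5], [-36.7, 231.6], [-66.2, 251.9], [45.6, 228.4], [77.7, 243.4], [-0.8, 154.9], [-3.0, 116.5]]
  angle from top deg -55.46675569378236 dist of hub to line
  angle from top deg 64.95379922035721 dist of hub to line
  angle from top deg -176.72101374114558 dist of hub to line
-45 250 [196.96021925 227.20751204] tip itself [168.67096918 299.49985236]
-45 270 [190.48141631 174.57256098] tip itself [161.66809524 246.78193813]
45 250 [518.40414843 269.29251826] tip itself [496.32267998 343.47746149]
45 270 [516.24758301 216.49252971] tip itself [493.81163018 290.61640201]
```

play_rows(
  motion=[-1,-4,-2,0,-1,1,-4,0,0,-1,0,0,0,0,-1],
)

```text
time_s: 14.38
tcp_pos: [546.5, -144.3, 285.0]
eef_rot: [3.132, -0.0, -2.874]
wrist_force: [0.8, -0.1, -5.1]
finger_gap: 13.6
```

```bash
python3 look.py s; python3 st.py s;python3 wh.py s "(291.5,233.9)"
python3 - <<'E'
from h import *
s=Cam("pics/scene_s.pkl")
s.crop(255,195,335,255,10,"pics/z5.png")
E
```

```text
scene 56.75102936342268 313.6259963081446 204.233925786478 [ 923.96014946 -741.98025178  961.97542711] [-2.31484349  0.01631521  0.46282127]
top 55.95071546538611 318.91095917517777 200.06576667537738 [ 289.39999046   45.92043391 1367.89221568] [-2.94058469  0.00377409 -1.71571833]
[ 546.43451264 -143.99959151  284.93107336] [ 3.13138336e+00 -5.34694964e-04 -2.87414108e+00] [ 0.60367163 -0.62961016 -4.76178963] 13.889874940863004
hook x,y -74.35501737085015 4.853912136266365
off -7 centre hook y,z [ -1.18836231 194.98518055] r 102.79439721852947 39
off 7 centre hook y,z [ -0.52892988 209.0691996 ] r 100.7689484344411 58
hub 2.6958207488517534 206.70692359262785
hub 3.6296525278624134 210.07828569660785
tcp y 4.853912136266365 [ 546.43451264 -143.99959151  284.93107336]
```

View pics/z5.png

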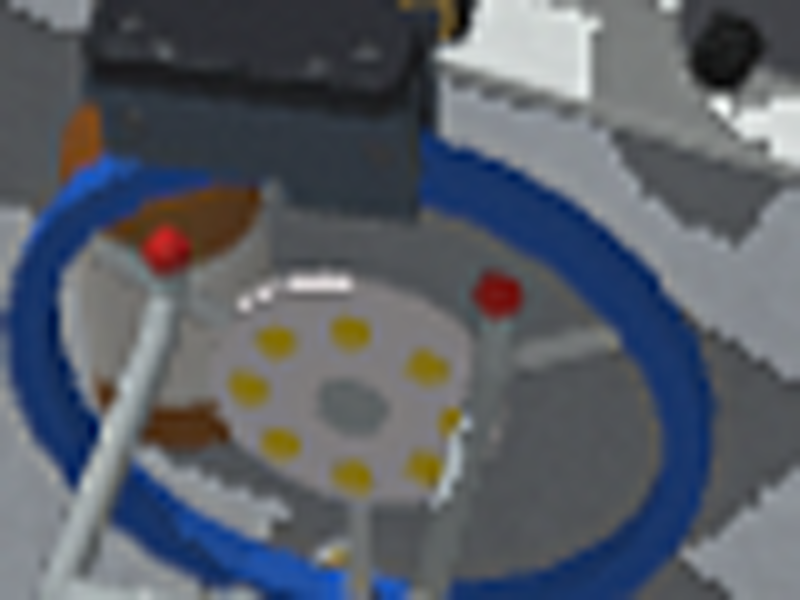

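play_rows(
  motion=[2,-7,0,0,-1,2,-7,0,0,-1,0,0,0,0,-1],
)

```text
time_s: 14.85
tcp_pos: [550.9, -159.1, 285.1]
eef_rot: [3.132, -0.0, -2.874]
wrist_force: [-0.2, 0.4, -4.2]
finger_gap: 13.5
```

```bash
python3 look.py u; python3 st.py u;python3 wh.py u "(290.2,238.2)"
python3 - <<'E'
from h import *
s=Cam("pics/scene_u.pkl")
s.crop(255,195,335,255,10,"pics/z6.png")
E
```

```text
scene 56.75102936342268 313.6259963081446 204.233925786478 [ 923.96014946 -741.98025178  961.97542711] [-2.31484349  0.01631521  0.46282127]
top 55.95071546538611 318.91095917517777 200.06576667537738 [ 289.39999046   45.92043391 1367.89221568] [-2.94058469  0.00377409 -1.71571833]
[ 550.6878863  -158.53599396  285.10234103] [ 3.13152585e+00 -2.69784978e-04 -2.87356222e+00] [-0.4465079  -0.25727009 -3.83485906] 13.800808529537852
hook x,y -59.20875172632638 5.135343870384986
off -7 centre hook y,z [ -0.77196303 194.0729982 ] r 103.26141681801047 38
off 7 centre hook y,z [  2.8183239  205.29117497] r 96.70497194520547 60
hub 2.662807503304231 205.45621166277022
hub 3.618311985202199 208.91098485298414
tcp y 5.135343870384986 [ 550.6878863  -158.53599396  285.10234103]
```

View pics/z6.png

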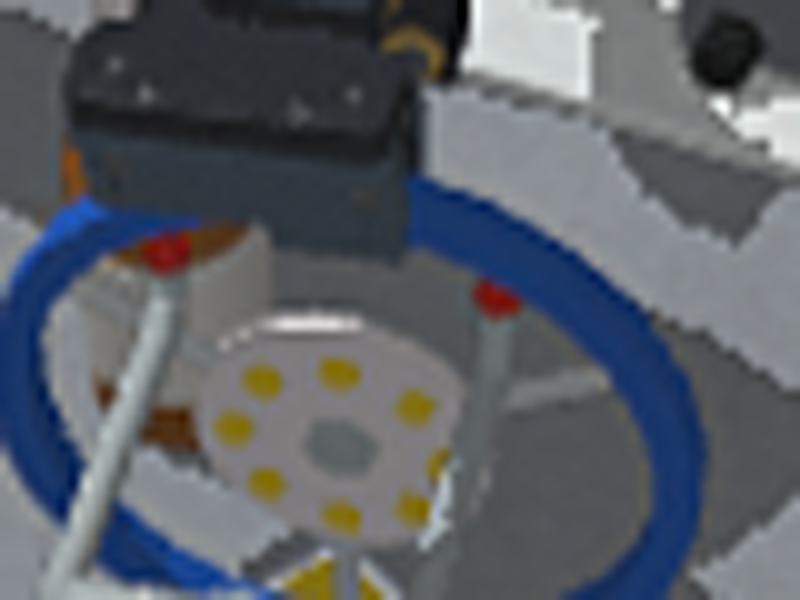

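play_rows(
  motion=[2,-7,0,0,-1,2,-7,0,0,-1,0,0,0,0,-1],
)

```text
time_s: 15.32
tcp_pos: [554.9, -173.5, 285.0]
eef_rot: [3.132, -0.0, -2.873]
wrist_force: [-0.8, -0.2, -4.0]
finger_gap: 13.9
```

```bash
python3 look.py v; python3 st.py v
python3 - <<'E'
from h import *
s=Cam("pics/scene_v.pkl")
s.crop(255,200,335,260,10,"pics/z7.png")
E
```

```text
scene 56.75102936342268 313.6259963081446 204.233925786478 [ 923.96014946 -741.98025178  961.97542711] [-2.31484349  0.01631521  0.46282127]
top 55.95071546538611 318.91095917517777 200.06576667537738 [ 289.39999046   45.92043391 1367.89221568] [-2.94058469  0.00377409 -1.71571833]
[ 554.77576529 -172.93259019  285.08272769] [ 3.13116692e+00 -4.25465184e-04 -2.87296262e+00] [-0.6143913   0.90634222 -3.63876551] 14.04277115539672
hook x,y -44.24092419966826 5.293842282231958
```

View pics/z7.png

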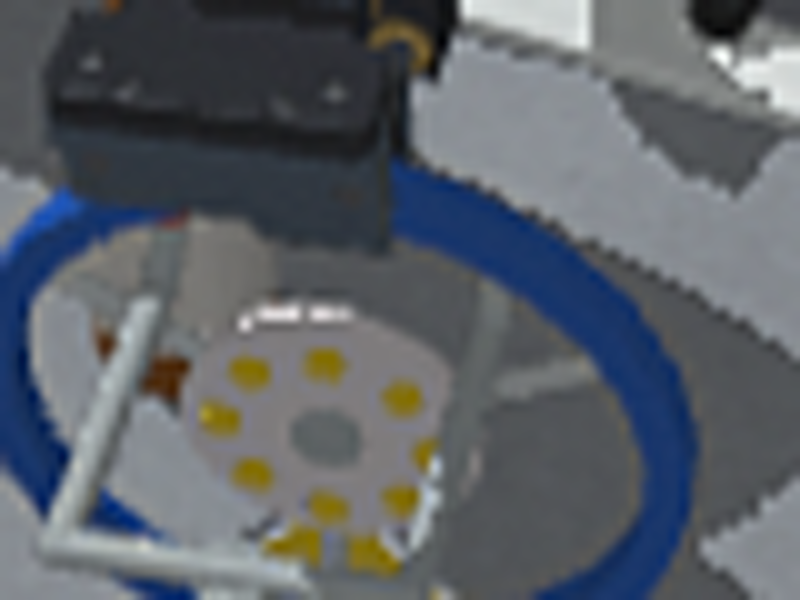

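play_rows(
  motion=[2,-9,0,0,-1,2,-9,0,0,-1,2,-9,0,0,-1,2,-7,0,0,-1,0,0,0,0,-1],
)

```text
time_s: 16.05
tcp_pos: [563.4, -209.7, 285.0]
eef_rot: [3.132, -0.001, -2.873]
wrist_force: [0.2, 0.3, -3.4]
finger_gap: 13.5
```

```bash
python3 look.py w; python3 st.py w
python3 - <<'E'
from h import *
s=Cam("pics/scene_w.pkl")
s.crop(245,190,335,270,9,"pics/z8.png")
E
```

```text
scene 56.75102936342268 313.6259963081446 204.233925786478 [ 923.96014946 -741.98025178  961.97542711] [-2.31484349  0.01631521  0.46282127]
top 55.95071546538611 318.91095917517777 200.06576667537738 [ 289.39999046   45.92043391 1367.89221568] [-2.94058469  0.00377409 -1.71571833]
[ 563.19156998 -209.07537834  285.0399272 ] [ 3.13113401e+00 -5.85365057e-04 -2.87262266e+00] [-1.02611464 -0.65112489 -3.00682572] 14.042188693827226
hook x,y -7.149776998585752 3.909540527511691
```

View pics/z8.png

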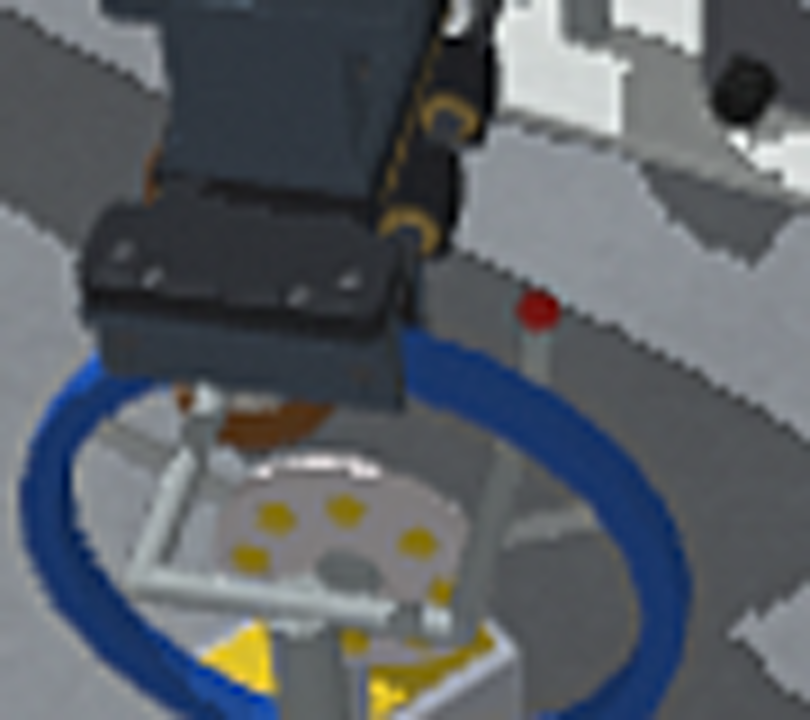

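play_rows(
  motion=[0,0,-7,0,-1,0,0,-7,0,-1,0,0,-4,0,-1,0,0,0,0,-1],
)

```text
time_s: 16.65
tcp_pos: [563.2, -208.2, 265.9]
eef_rot: [3.131, -0.0, -2.872]
wrist_force: [2.1, -0.6, -2.8]
finger_gap: 13.6
```

play_rows(
  motion=[0,0,-2,0,-1,0,0,-2,0,-1,0,0,0,0,-1],
)

```text
time_s: 17.02
tcp_pos: [564.6, -208.1, 264.7]
eef_rot: [3.134, 0.006, -2.871]
wrist_force: [-0.1, -0.1, -2.8]
finger_gap: 14.1
```

play_rows(
  motion=[0,0,-3,0,-1,0,0,-2,0,-1,0,0,0,0,-1],
  squeeze=20,
)

```text
time_s: 17.4
tcp_pos: [564.7, -208.2, 264.0]
eef_rot: [3.137, 0.009, -2.871]
wrist_force: [0.8, -0.2, -3.5]
finger_gap: 14.2
```

```bash
python3 look.py x; python3 st.py x
python3 - <<'E'
from h import *
s=Cam("pics/scene_x.pkl")
s.crop(245,190,335,270,9,"pics/z9.png")
E
```

```text
scene 56.75102936342268 313.6259963081446 204.233925786478 [ 923.96014946 -741.98025178  961.97542711] [-2.31484349  0.01631521  0.46282127]
top 55.95071546538611 318.91095917517777 200.06576667537738 [ 289.39999046   45.92043391 1367.89221568] [-2.94058469  0.00377409 -1.71571833]
[ 564.74108672 -208.21350475  263.90129171] [ 3.13642182  0.00887552 -2.87140183] [-0.96878138  0.91389035  2.63982512] 14.012012064115488
hook x,y -7.573962109983393 5.631496940784226
```

View pics/z9.png

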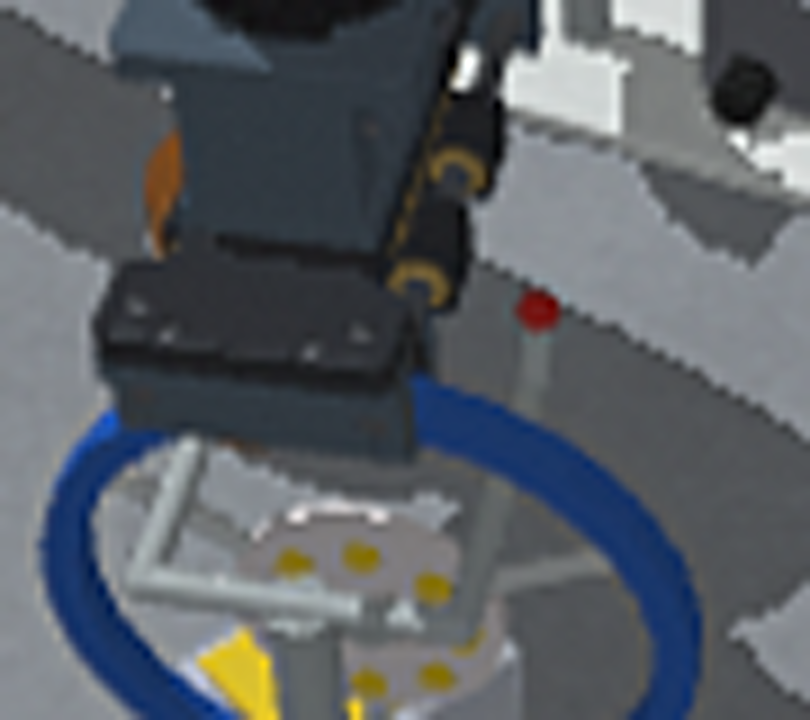

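play_rows(
  motion=[0,0,0,0,-1,0,0,0,0,-0.65,0,0,0,0,-0.6,0,0,0,0,-0.5,0,0,0,0,-0.4],
  squeeze=8,
)

```text
time_s: 18.12
tcp_pos: [564.3, -208.6, 262.5]
eef_rot: [3.136, 0.006, -2.871]
wrist_force: [-0.3, 0.2, 0.1]
finger_gap: 26.7
```

```bash
python3 look.py y; python3 st.py y
python3 - <<'E'
from h import *
s=Cam("pics/scene_y.pkl")
s.crop(245,190,335,270,9,"pics/z10.png")
E
```

```text
scene 56.75102936342268 313.6259963081446 204.233925786478 [ 923.96014946 -741.98025178  961.97542711] [-2.31484349  0.01631521  0.46282127]
top 55.95071546538611 318.91095917517777 200.06576667537738 [ 289.39999046   45.92043391 1367.89221568] [-2.94058469  0.00377409 -1.71571833]
[ 564.32061919 -208.59428284  262.52241684] [ 3.13579251  0.00633516 -2.87150732] [-0.26569392 -0.76446149 -0.13249439] 27.38167669465346
hook x,y -7.317094215234819 5.125601129252181
```

View pics/z10.png

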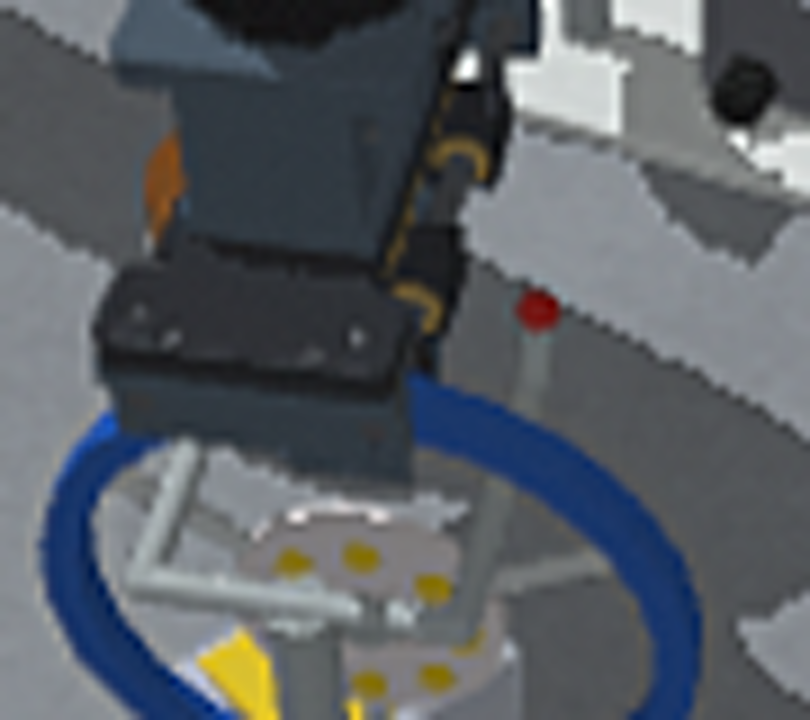

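Released: the fingers are free and the wheel has not moved. Next I raise the tool straight up.

play_rows(
  motion=[0,0,8,0,-0.4,0,0,12,0,-0.4,0,0,25,0,-0.4,0,0,35,0,-0.4,0,0,40,0,-0.4],
)

```text
time_s: 18.85
tcp_pos: [563.2, -208.1, 386.2]
eef_rot: [3.134, 0.003, -2.871]
wrist_force: [0.1, 0.2, 0.6]
finger_gap: 27.4
```

play_rows(
  motion=[0,30,20,0,-0.4,0,45,10,0,-0.4,0,45,0,0,-0.4,0,45,0,0,-0.4,-40,40,0,0,-0.4],
)

```text
time_s: 19.48
tcp_pos: [525.0, -0.4, 425.1]
eef_rot: [3.14, 0.016, -2.877]
wrist_force: [-1.0, 1.1, -0.1]
finger_gap: 27.4
```

play_rows(
  motion=[-40,20,0,0,-0.4,-40,0,0,0,-0.4,-40,0,0,0,-0.4,0,0,0,0,-0.4,0,0,0,0,-0.4],
)

```text
time_s: 20.1
tcp_pos: [399.6, 23.3, 431.1]
eef_rot: [-3.141, 0.026, -2.871]
wrist_force: [-0.3, 0.7, 0.3]
finger_gap: 27.5
```

```bash
python3 look.py z; python3 st.py z
python3 - <<'E'
from h import *
s=Cam("pics/scene_z.pkl");t=Cam("pics/top_z.pkl")
s.crop(245,180,345,260,8,"pics/z11.png")
E
```

```text
scene 56.75102936342268 313.6259963081446 204.233925786478 [ 923.96014946 -741.98025178  961.97542711] [-2.31484349  0.01631521  0.46282127]
top 55.95071546538611 318.91095917517777 200.06576667537738 [ 289.39999046   45.92043391 1367.89221568] [-2.94058469  0.00377409 -1.71571833]
[399.96449428  23.20608703 430.76195364] [-3.14127884  0.02536052 -2.87127181] [-0.37739199 -0.14692268 -0.09918984] 27.42414540071109
hook x,y -274.23011198583464 -92.51456212870386
```

View pics/scene_z.png

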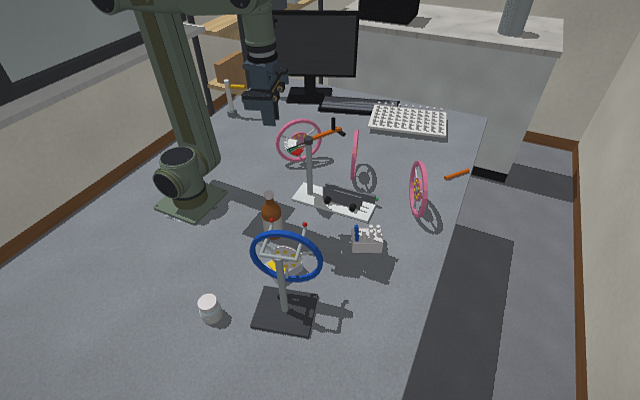

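View pics/tz_z.png

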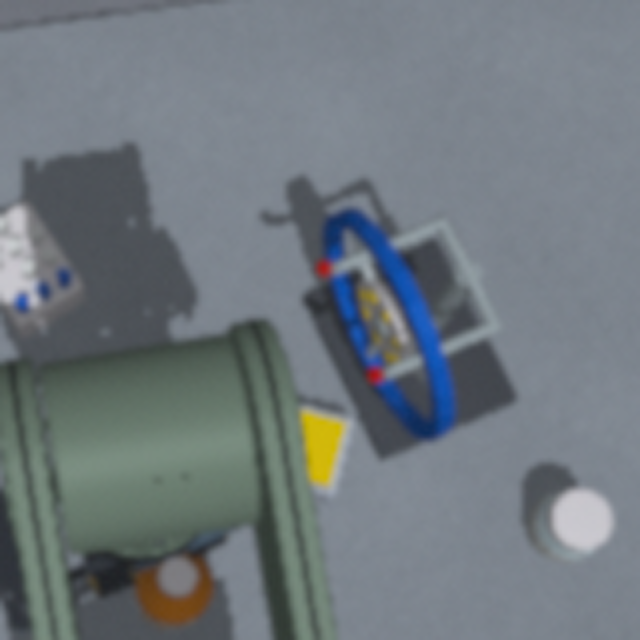

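View pics/z11.png

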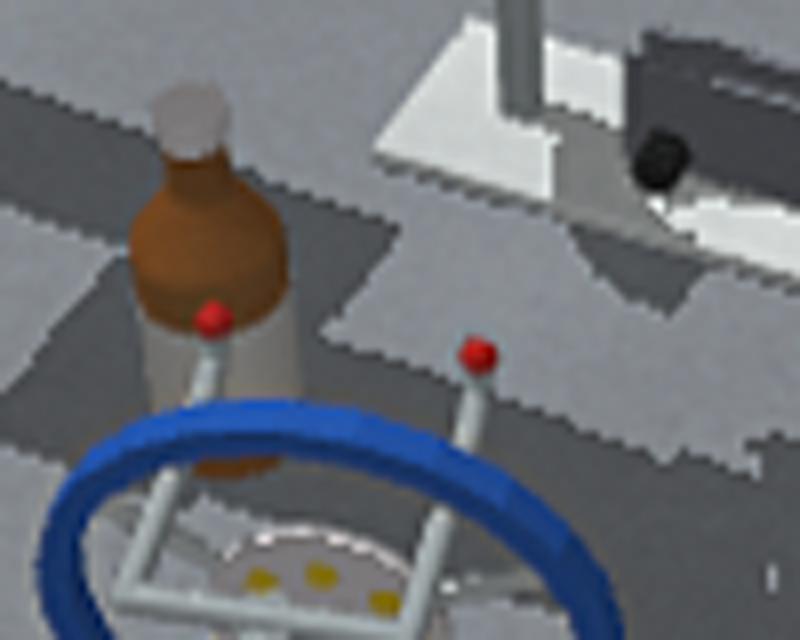

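```bash
cat > fin.py <<'E'
from h import *
s=Cam("pics/scene_z.pkl");t=Cam("pics/top_z.pkl")
n=np.array([.263,-.965,0]); ey=np.array([.965,.263,0]); seat=np.array([561.3,-217,255])
def mask(c,box):
    h=cv2.cvtColor(c.im,cv2.COLOR_BGR2HSV); m=cv2.inRange(h,(100,110,30),(125,255,255)); z=np.zeros_like(m); x0,y0,x1,y1=box; z[y0:y1,x0:x1]=m[y0:y1,x0:x1]; return z
ms=mask(s,(240,220,330,290)); mt=mask(t,(360,145,410,215))
def ell(m):
    c=max(cv2.findContours(m,cv2.RETR_EXTERNAL,cv2.CHAIN_APPROX_NONE)[0],key=len); return cv2.fitEllipse(c)
es,et=ell(ms),ell(mt); print(es,et)
X,g=tri(s,es[0],t,et[0]); d=X-seat; print("centre approx",X,g,"hook x,y,z",d@n,d@ey,d[2])
# rim crest crossing in top view: crest line ends
s.crop(270,100,370,180,7,"pics/z12.png")
print("pin top z308.5", s.onz((0,0),308.5)*0)
E
python3 fin.py
python3 - <<'E'
from h import *
s=Cam("pics/scene_z.pkl"); s.crop(240,220,330,295,8,"pics/z13.png")
E
```

```text
((285.9759521484375, 255.54898071289062), (45.20661163330078, 70.90191650390625), 106.8594970703125) ((386.6061096191406, 180.50534057617188), (20.647743225097656, 56.41279220581055), 155.6151885986328)
centre approx [ 560.51773346 -209.68817227  187.89980057] 1.241835708973119 hook x,y,z -7.261649857519617 1.1681234806881704 -67.1001994288298
pin top z308.5 [-0.  0.  0.]
```

View pics/z12.png

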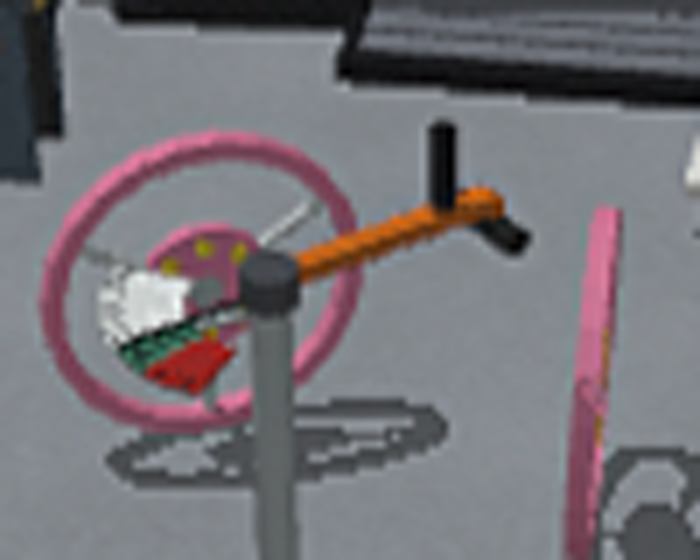

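View pics/z13.png

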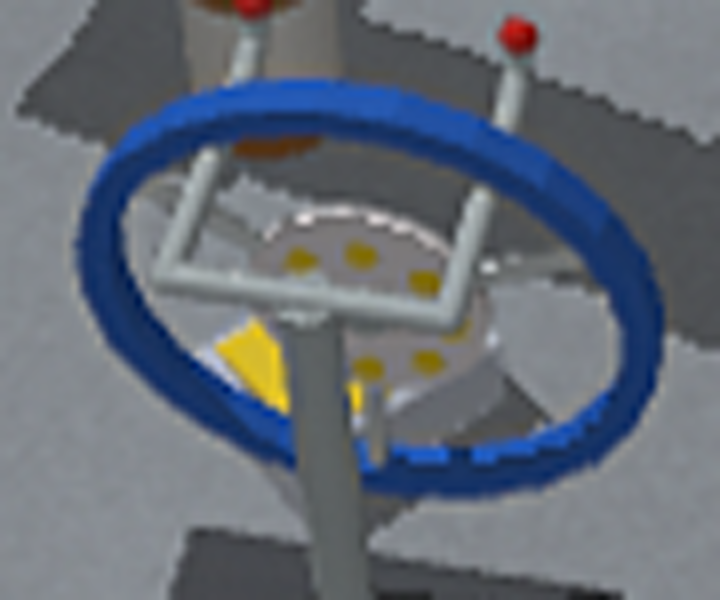

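Run:
```python
from h import *
s=Cam("pics/scene_z.pkl");t=Cam("pics/top_z.pkl")
P=s.onz((270+443/7,100+125/7),308.5); H=s.onz((270+270/7,100+258/7),270); print(P,H)
for piv in (H[:2],np.array([407.4,225.7])): v=P[:2]-piv; print(np.arctan2(v[1],v[0]),np.hypot(*v))
# pointer end at z ~255 and scale
E=s.onz((270+125/7,100+350/7),252); v=E[:2]-[407.4,225.7]; print("pointer",np.arctan2(v[1],v[0])+np.pi,np.hypot(*v))
t.crop(215,190,305,275,7,"pics/z14.png")
```

```text
[460.85257397 315.73956966 308.5       ] [409.65108408 224.51588902 270.        ]
1.0593385964326425 104.61047976649876
1.0350542358345574 104.71056187663487
pointer 1.1260823277142538 86.7642585375397
```

View pics/z14.png

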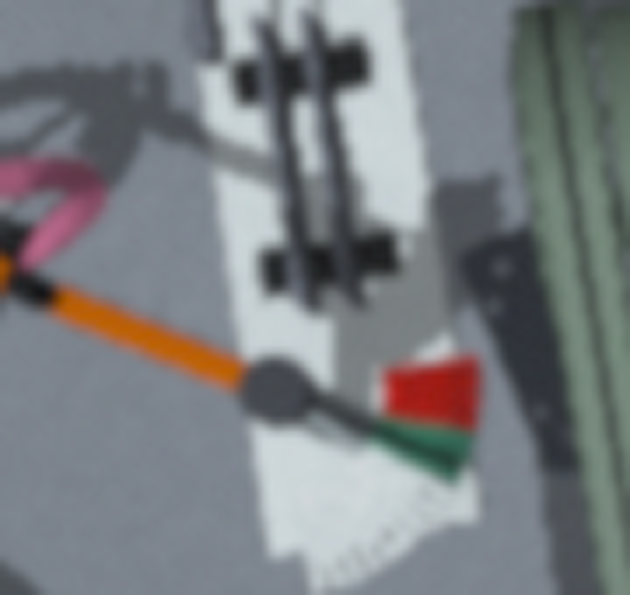

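```bash
python3 -c "
from station import *
print(get_state()['time_s'],hand_in())"
```

```text
the job is handed in; nothing more can be done
20.2 None
```

The job is handed in at 20.2 s on the robot's clock. The wheel hangs on both prongs of the hook and the tension arm stands in the green band. `hand_in` gave no verdict.

**What I did:** I pinched the pin and swung the orange arm out to the green band while the wheel stood in its rollers. Then I lifted the wheel by its rim and lowered it over both prongs. Finally I opened the jaws, raised the tool and moved it well clear.

**What went wrong on the way:** On the first approach I held the wheel too high, and its spokes hit the red tips. The wheel tilted about 25° in the grip, slipped about 7 mm and turned about 3–4° in its plane, and the wrist reading reached 17 N. I backed off and eased the squeeze so the wheel swung upright again. It was never dropped. The second approach, lower so the tips passed between the spokes and the rim, met no contact.

**Last checks:**

| Check | Measured | Allowed |
|---|---|---|
| Wheel centre along the prongs | about -7 mm | -40 to 35 mm |
| Wheel centre off the middle between the prongs | about +1 mm | ±20 mm |
| Wheel centre below the seat | about 67 mm, where 75 mm is expected when hung; I put this down to fit error | 62 to 88 mm |
| Arm angle from the pin position | about 1.03 to 1.06 rad, less about 0.02 for the stand's heading | 0.87 to 1.23 rad |

- **Pointer:** it lies in the green in the last top picture. Read from its end in the oblique scene picture it gave 1.13 rad, which disagrees with the pin by about 0.1 but is still in the band.
- **Wrist force:** near zero after release.
- **Loose items:** all four appear upright and in place in the last pictures. I did not re-measure their positions, and part of the tip box was hidden.
- **Wheel at rest:** it did not move in the pictures during release. I did not measure its speed at the end.

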